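# Lay out the shoemaker's rasps beside the heel vice in order of length

## Task

Lay the four rasps from the cork mat on the tool rest, one to a cradle and each across both bars, in order of length: the longest in the end cradle beside the small vice that holds the wooden heel, the shortest in the cradle at the other end. All handles must point towards you (the robot), each rasp centred in its cradle with its grip point over the cradle's middle. Do not knock over or shove the glue jar.

Things in the scene. Friction and masses are not known exactly. Their poses are not given: they have to be found in the camera images.
- rasp_a_grip (a point): The shortest wood rasp, 160 mm long, 50 g: pale wooden handle 20 mm wide, 18 mm high, brass ferrule, dark steel blade 12 x 4 mm. Point: grip point in the handle, half-way up (9 mm over its underside); x along the rasp to the blade tip. Handle from 26 mm ahead to 60 mm behind it, tip 100 mm ahead, balance 10 mm ahead. Lies level on a 3 mm mat, handle roughly towards the robot.
- rasp_b_grip (a point): The second shortest wood rasp, 192 mm long, 65 g: pale wooden handle 21 mm wide, 19 mm high, brass ferrule, dark steel blade 14 x 4.5 mm. Point: grip point in the handle, half-way up (9.5 mm over its underside); x along the rasp to the blade tip. Handle from 26 mm ahead to 64 mm behind it, tip 128 mm ahead, balance 10 mm ahead. Lies level on a 3 mm mat, handle roughly towards the robot.
- rasp_c_grip (a point): The second longest wood rasp, 226 mm long, 85 g: pale wooden handle 22 mm wide, 20 mm high, brass ferrule, dark steel blade 17 x 5 mm. Point: grip point in the handle, half-way up (10 mm over its underside); x along the rasp to the blade tip. Handle from 26 mm ahead to 68 mm behind it, tip 158 mm ahead, balance 10 mm ahead. Lies level on a 3 mm mat, handle roughly towards the robot.
- rasp_d_grip (a point): The longest wood rasp, 262 mm long, 110 g: pale wooden handle 24 mm wide, 21 mm high, brass ferrule, dark steel blade 20 x 5.5 mm. Point: grip point in the handle, half-way up (10.5 mm over its underside); x along the rasp to the blade tip. Handle from 26 mm ahead to 72 mm behind it, tip 190 mm ahead, balance 10 mm ahead. Lies level on a 3 mm mat, handle roughly towards the robot.
- cradle_1: Leftmost (seen from the robot) of 4 equal fixed wooden cradles, about 70 mm apart. Origin: middle of its underside, 12 mm over the bench; x away from the robot, y left along the row. Two 12 mm bars: front (handle) at x -40 mm, top 36 mm up; back (blade) at x 52 mm, top 43 mm up; ears 14 mm high leave 42 mm clear on each. A seated rasp lies about level, grip point 45 to 47 mm above the origin.
- cradle_2: Second from the left of 4 equal fixed wooden cradles, about 70 mm apart. Origin: middle of its underside, 12 mm over the bench; x away from the robot, y left along the row. Two 12 mm bars: front (handle) at x -40 mm, top 36 mm up; back (blade) at x 52 mm, top 43 mm up; ears 14 mm high leave 42 mm clear on each. A seated rasp lies about level, grip point 45 to 47 mm above the origin.
- cradle_3: Third from the left of 4 equal fixed wooden cradles, about 70 mm apart. Origin: middle of its underside, 12 mm over the bench; x away from the robot, y left along the row. Two 12 mm bars: front (handle) at x -40 mm, top 36 mm up; back (blade) at x 52 mm, top 43 mm up; ears 14 mm high leave 42 mm clear on each. A seated rasp lies about level, grip point 45 to 47 mm above the origin.
- cradle_4: Rightmost of 4 equal fixed wooden cradles, about 70 mm apart. Origin: middle of its underside, 12 mm over the bench; x away from the robot, y left along the row. Two 12 mm bars: front (handle) at x -40 mm, top 36 mm up; back (blade) at x 52 mm, top 43 mm up; ears 14 mm high leave 42 mm clear on each. A seated rasp lies about level, grip point 45 to 47 mm above the origin.
- vice: Small grey bench vice holding a pale wooden shoe heel, 69 mm high in all, 56 mm wide, 150 mm long, fixed to the bench close beside one end of the row of cradles (left or right end), its centre about 95 mm from the end cradle's; a round flat tin lies beside the other end. Origin: centre of its underside, on the bench.
- glue_jar: Small amber glue jar with a black cap, 40 mm across, 64 mm high, loose, standing on the cork mat beyond the blade tips. Origin: centre of its underside, z up.
There are look-alikes about, which are no part of the job. What is shaped like the part that bears rasp_a_grip but pink is not meant. What is shaped like the part that bears rasp_c_grip but blue is not meant.

How it is judged:
At the end, for the whole second after the job is handed in: All four rasps at rest across both bars of their cradles, longest to shortest from the end by the vice: grip point within 14 mm of the cradle's middle in its x and y and 40 to 53 mm above its origin, within 0.2 rad of its x axis, handle on the robot's side (((y of vice in the frame of cradle_1 above -0.1 m and (x of rasp_d_grip in the frame of cradle_1 between -0.014 and 0.014 m and y of rasp_d_grip in the frame of cradle_1 between -0.014 and 0.014 m and z of rasp_d_grip in the frame of cradle_1 between 0.04 and 0.053 m and angle between the x axis of rasp_d_grip and the x axis of cradle_1, either way round below 0.2 rad and y of cradle_4 in the frame of rasp_d_grip below -0.03 m) and (x of rasp_c_grip in the frame of cradle_2 between -0.014 and 0.014 m and y of rasp_c_grip in the frame of cradle_2 between -0.014 and 0.014 m and z of rasp_c_grip in the frame of cradle_2 between 0.04 and 0.053 m and angle between the x axis of rasp_c_grip and the x axis of cradle_2, either way round below 0.2 rad and y of cradle_1 in the frame of rasp_c_grip above 0.03 m) and (x of rasp_b_grip in the frame of cradle_3 between -0.014 and 0.014 m and y of rasp_b_grip in the frame of cradle_3 between -0.014 and 0.014 m and z of rasp_b_grip in the frame of cradle_3 between 0.04 and 0.053 m and angle between the x axis of rasp_b_grip and the x axis of cradle_3, either way round below 0.2 rad and y of cradle_1 in the frame of rasp_b_grip above 0.03 m) and (x of rasp_a_grip in the frame of cradle_4 between -0.014 and 0.014 m and y of rasp_a_grip in the frame of cradle_4 between -0.014 and 0.014 m and z of rasp_a_grip in the frame of cradle_4 between 0.04 and 0.053 m and angle between the x axis of rasp_a_grip and the x axis of cradle_4, either way round below 0.2 rad and y of cradle_1 in the frame of rasp_a_grip above 0.03 m)) or (y of vice in the frame of cradle_1 below -0.1 m and (x of rasp_d_grip in the frame of cradle_4 between -0.014 and 0.014 m and y of rasp_d_grip in the frame of cradle_4 between -0.014 and 0.014 m and z of rasp_d_grip in the frame of cradle_4 between 0.04 and 0.053 m and angle between the x axis of rasp_d_grip and the x axis of cradle_4, either way round below 0.2 rad and y of cradle_1 in the frame of rasp_d_grip above 0.03 m) and (x of rasp_c_grip in the frame of cradle_3 between -0.014 and 0.014 m and y of rasp_c_grip in the frame of cradle_3 between -0.014 and 0.014 m and z of rasp_c_grip in the frame of cradle_3 between 0.04 and 0.053 m and angle between the x axis of rasp_c_grip and the x axis of cradle_3, either way round below 0.2 rad and y of cradle_1 in the frame of rasp_c_grip above 0.03 m) and (x of rasp_b_grip in the frame of cradle_2 between -0.014 and 0.014 m and y of rasp_b_grip in the frame of cradle_2 between -0.014 and 0.014 m and z of rasp_b_grip in the frame of cradle_2 between 0.04 and 0.053 m and angle between the x axis of rasp_b_grip and the x axis of cradle_2, either way round below 0.2 rad and y of cradle_1 in the frame of rasp_b_grip above 0.03 m) and (x of rasp_a_grip in the frame of cradle_1 between -0.014 and 0.014 m and y of rasp_a_grip in the frame of cradle_1 between -0.014 and 0.014 m and z of rasp_a_grip in the frame of cradle_1 between 0.04 and 0.053 m and angle between the x axis of rasp_a_grip and the x axis of cradle_1, either way round below 0.2 rad and y of cradle_4 in the frame of rasp_a_grip below -0.03 m))) and linear speed of each of rasp_a, rasp_b, rasp_c, rasp_d below 0.02 m/s); the robot touches nothing.
It fails at once if the glue jar is knocked over or shoved more than 30 mm (angle between glue_jar's own z axis and vertical above 0.35 rad or distance of glue_jar from where it was at the start of the episode above 0.03 m).
It also fails if it takes over 112 s, if anything falls off the work surface, if the arm or the gripper's body presses on something with over 40 N, if the wrist force passes 120 N, or if a joint passes its speed limit or range.

## Robot

A 6-joint arm with a two-finger parallel gripper is mounted at the origin on the work surface. World frame = base frame: x ahead of the robot, y to its left, z up, the work surface at z = 0. Lengths are in m, angles in rad, forces in N, time in s.
With the tool pointing down it reaches from about 0.225 to 0.875 m from the base axis. Payload 3.4 kg.
Tool frame: the origin (TCP) lies at the very end of the fingers, on their centre line; the grasp point (between the pads) lies 19 mm behind it; z points along the fingers, y is the direction in which the jaws open and shut (so a half turn about z gives the same grasp; the last joint's range is limited). The gripper opens to 85 mm and grips with 20 to 120 N. Pads are 22 mm wide; open, the fingers measure 114 mm over their backs; the gripper's body (76 mm by 85 mm) begins 54 mm behind the grasp point. The pads swing forward as they close: fully open they stand 13 mm farther back than shut.
Start: joints at [1.095, 0.276, 1.505, -0, 1.361, -0.121], TCP at [0.2, 0.539, 0.193] pointing down, gripper open.
Joint ranges: [-2.89, 2.89], [-0.75, 2.08], [0.22, 2.7], [-1.18, 4.32], [0.11, 2.71], [-2.7, 2.7]. Speed limits (rad/s): [2.57, 2.57, 3.14, 3.14, 3.14, 3.14].

## Interface

Orientations are given as a unit quaternion [w, x, y, z].
In Python, from rig import telemetry, imaging, manip, finder gives the robot as it stands.
- The arm moves only by the tool arm_command, never from a script. Its argument "steps" is a list of rows, each a list of 3 entries, a list of its own where there are three numbers: the turn, a rotation vector about the world's x, y, z in rad, then the shift along the world's x, y, z in mm, then the closure in counts, from 0 (fully open) to 255 (shut). In form: [[[rx, ry, rz], [dx, dy, dz], grip], ...]. A call has 1 to 20 rows; each row shifts and turns the commanded pose from where the row before left it; what a row does not reach is not made up. A row lasts 1/8 s, in which the tool goes at most 62.5 mm and 10.7 degrees, less where a joint would pass 70% of its speed; a pose out of reach is approached as far as the arm can. A call is refused whole if a number of a shift passes 62.5 or a number of a turn 0.188, either way. A call with a gripper value outside its range is refused whole. The fingers move at their own pace and stop on an object; "newtons" is the grip in N (left out, the last holds). Time passes only in rows, so rows that do not move let the fingers close. It gives the time, the measured TCP pose, the force and the opening at its end, in the units of the state.
- telemetry.get_state(): the state, without advancing time (a new reading comes with each control period).
- imaging.get_image(name): name is "scene" or "top" or "wrist"; returns the picture (480x640x3 uint8, blue, green, red); there is no depth.
- imaging.camera_params(name): a dict with "intrinsics" (3x3 intrinsics, pixels), "R" (3x3) and "t" (3): a world point X has camera coordinates R X + t. Camera axes: x right, y down, z forward; pixel columns grow to the right and rows downward; lengths in m; the calibration is good to about 2 mm. A picture is of the moment at which its call begins: read the wrist's pose just before it. camera_params takes no time and is no camera call; for the wrist camera it gives the pose at the moment of the call.
- manip.sign_off(): hands the job in, once; it reports no verdict.
Trained networks look in the newest picture that a camera, given by its name, has taken for a name from the list of things; names that differ only in an ending like _2 or _b are one class to them, and where a whole thing is asked for, a point or a joint stands for the part that bears it (a point fixed in the world has none). Each returns a list of dicts, best first, with "score" (0 to 1); they miss things now and then, are a little off and sometimes report something else, mostly with a low value. They report only what shows in the picture. A call takes as long as a camera call. They do not tell look-alikes from the thing itself.
- finder.cut_out(camera, thing): "pixels" (480x640 bool, what is visible of it) and "extent" ([left, top, width, height] in pixels, round what is visible of it).
The state is a dict: "clock": time; "qpos": joint angles; "qd": joint speeds; "effort": joint torques, N m; "position": TCP position; "ee_rot": TCP orientation; "contact_force": force on the tool from outside, world axes, zero at the start; "moment": the same for the moment, N m; "width": finger opening in m.
Only numpy, scipy, OpenCV 4.12 (cv2) and the standard library are available. Lean on these libraries where they do the work, as an engineer would, in place of code of your own. Each camera call takes 0.05 s, during which the arm holds its last target.

## Working session

There is one attempt and no reset: what is moved stays moved. The work goes in short steps, Python scripts to look and compute and a tool call to move; the robot and the scene stay as the last step left them, time stands still between calls to the robot, and variables do not carry over. Pictures are saved under pics/ and viewed, and the job is handed in when it is done.

Besides the shell and the picture viewer there is one more tool, called by a JSON object that holds its "fn" and its "kwargs", one argument or row to a line. arm_command: Moves the arm, as the interface text tells. Its arguments: {"type":"object","properties":{"steps":{"type":"array"},"newtons":{"type":"number"}},"required":["steps"]}

```bash
mkdir -p pics; ls; python3 - <<'E'
from rig import telemetry, imaging, manip, finder
import cv2
s=telemetry.get_state();print(s)
for n in ("scene","top","wrist"):
    im=imaging.get_image(n);cv2.imwrite(f"pics/{n}0.png",im)
    p=imaging.camera_params(n);print(n,p)
E
```

```text
pics
{'clock': 0.0, 'qpos': array([ 1.09499057e+00,  2.76609682e-01,  1.50613673e+00, -5.71469645e-06,
        1.36070343e+00, -1.21013703e-01]), 'qd': array([ 6.41067867e-04,  1.63406874e-04, -1.86720378e-03, -5.90285294e-04,
       -9.11915872e-05, -1.33636894e-03]), 'effort': array([ 1.72581236e-03, -4.16795218e+01, -2.45811456e+01,  1.38052551e-04,
        1.11751427e-02, -1.01305068e-05]), 'position': array([0.19948971, 0.53864493, 0.19242997]), 'ee_rot': array([-2.70336257e-04,  1.76466400e-01,  9.84306226e-01, -8.88375009e-04]), 'contact_force': array([0.16112396, 0.66097383, 0.03061856]), 'moment': array([ 0.02849561, -0.03210762,  0.01515337]), 'width': 0.08533880719023115}
scene {'intrinsics': array([[568.52830135,   0.        , 336.07816165],
       [  0.        , 568.52830135, 240.81983107],
       [  0.        ,   0.        ,   1.        ]]), 'R': array([[-0.67107537,  0.7413778 , -0.00409795],
       [ 0.4503711 ,  0.40326077, -0.79658435],
       [-0.58891741, -0.53641374, -0.60451351]]), 't': array([ 0.34600257, -0.1930458 ,  1.79897351])}
top {'intrinsics': array([[500.36695931,   0.        , 319.7887107 ],
       [  0.        , 500.36695931, 231.99699424],
       [  0.        ,   0.        ,   1.        ]]), 'R': array([[ 0.02971292, -0.99955476, -0.00272359],
       [-0.97921885, -0.02856131, -0.20078519],
       [ 0.200618  ,  0.0086329 , -0.97963151]]), 't': array([0.00391588, 0.47925213, 1.11618318])}
wrist {'intrinsics': array([[423.20884282,   0.        , 316.99817211],
       [  0.        , 423.20884282, 239.0523586 ],
       [  0.        ,   0.        ,   1.        ]]), 'R': array([[ 0.347211  ,  0.93778439, -0.00222785],
       [ 0.89837454, -0.3319363 ,  0.28764818],
       [ 0.26901247, -0.10187605, -0.95773355]]), 't': array([-0.57366887, -0.0385293 ,  0.3783966 ])}
```

View pics/top0.png

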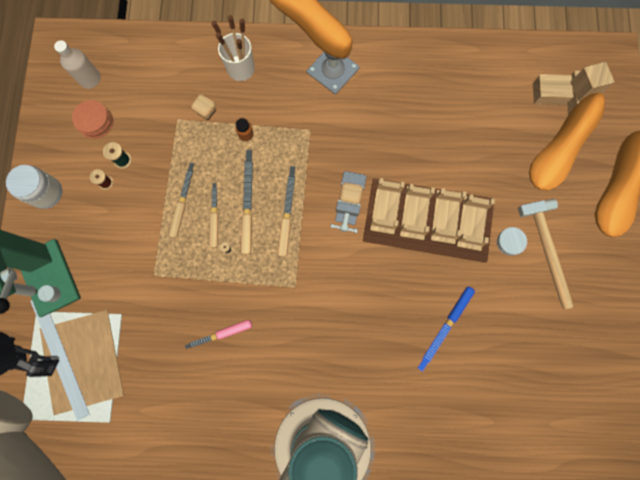

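View pics/scene0.png

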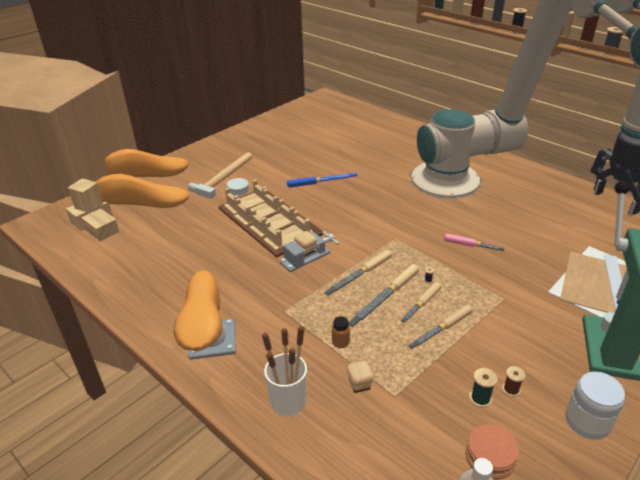

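View pics/wrist0.png

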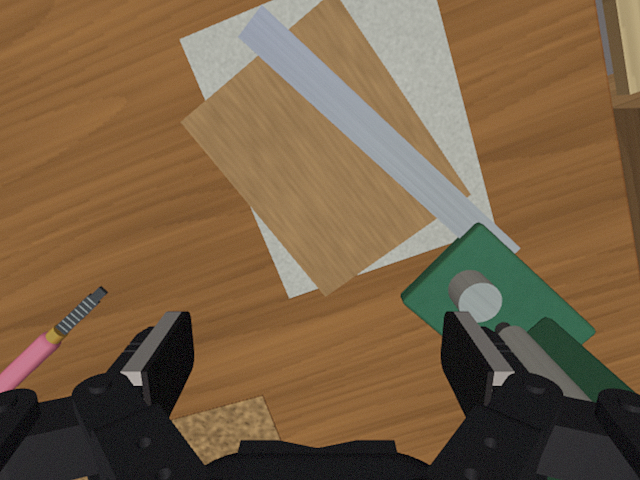

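```bash
cat > h.py <<'E'
from rig import telemetry, imaging, manip, finder
import cv2, numpy as np
def ray(p,uv):
    K,R,t=p["intrinsics"],p["R"],p["t"]
    d=R.T@np.linalg.solve(K,np.array([uv[0],uv[1],1.0])); return -R.T@t,d
def onz(p,uv,z):
    c,d=ray(p,uv); return c+d*(z-c[2])/d[2]
def proj(p,X):
    q=p["intrinsics"]@(p["R"]@np.asarray(X,float)+p["t"]); return q[:2]/q[2]
def tri(obs):
    A=np.zeros((3,3));b=np.zeros(3)
    for p,uv in obs:
        c,d=ray(p,uv);d=d/np.linalg.norm(d);M=np.eye(3)-np.outer(d,d);A+=M;b+=M@c
    X=np.linalg.solve(A,b); return X,[np.round(proj(p,X)-uv,1) for p,uv in obs]
E
python3 - <<'E'
from h import *
P={}
for cam in ("top","scene"):
    imaging.get_image(cam); P[cam]=p=imaging.camera_params(cam)
    for th in ("rasp_a_grip","cradle_1","vice","glue_jar"):
        for d in finder.cut_out(cam,th)[:9]:
            ys,xs=np.nonzero(d["pixels"]); c=np.array([xs.mean(),ys.mean()])
            r=cv2.minAreaRect(np.c_[xs,ys].astype(np.float32))
            z=.012 if 'rasp' in th else .04
            print(cam,th,round(d["score"],2),d["extent"],c.round(1),np.round(r[1],0),round(r[2]),onz(p,c,z).round(3))
E
```

```text
top rasp_a_grip 0.79 [208.5, 186.8, 6.6, 59.8] [213.1 219.6] [60.  9.] 90 [0.51  0.277 0.012]
top rasp_a_grip 0.79 [183.6, 321.6, 66.8, 26.3] [220.4 333.4] [10. 70.] 71 [0.241 0.241 0.012]
top cradle_1 0.93 [457.7, 194.4, 37.6, 56.3] [473.  222.2] [30. 53.] 9 [ 0.515 -0.341  0.04 ]
top cradle_1 0.91 [370.4, 177.9, 34.5, 53.7] [385.7 205.7] [26. 53.] 9 [ 0.549 -0.136  0.04 ]
top cradle_1 0.85 [431.0, 190.2, 32.3, 50.5] [446.2 215.3] [29. 53.] 7 [ 0.53  -0.279  0.04 ]
top cradle_1 0.65 [400.2, 184.0, 35.9, 56.0] [415.1 211.7] [28. 53.] 8 [ 0.536 -0.206  0.04 ]
top vice 0.81 [331.2, 171.8, 40.2, 57.2] [348.8 198.5] [25. 59.] 12 [ 0.564 -0.049  0.04 ]
top vice 0.57 [279.6, 166.8, 15.8, 87.4] [286.  216.2] [10. 89.] 8 [0.516 0.099 0.04 ]
top glue_jar 0.59 [231.9, 113.2, 21.7, 27.8] [243.4 129.1] [23. 15.] 72 [0.732 0.213 0.04 ]
scene rasp_a_grip 0.56 [403.2, 281.7, 41.2, 35.2] [424.7 297.8] [11. 50.] 45 [0.505 0.274 0.012]
scene cradle_1 0.96 [226.4, 180.8, 37.2, 32.0] [245.1 198.2] [26. 41.] 75 [ 0.531 -0.341  0.04 ]
scene cradle_1 0.74 [236.2, 189.2, 42.0, 31.3] [256.8 208.2] [27. 45.] 70 [ 0.543 -0.277  0.04 ]
scene cradle_1 0.62 [264.4, 207.4, 45.9, 44.4] [284.8 231.9] [30. 48.] 60 [ 0.568 -0.136  0.04 ]
scene vice 0.72 [400.6, 282.1, 45.4, 38.4] [422.5 300.5] [ 8. 54.] 45 [0.542 0.291 0.04 ]
scene vice 0.71 [249.1, 200.8, 47.8, 38.6] [272.8 219.7] [28. 48.] 69 [ 0.551 -0.202  0.04 ]
scene vice 0.7 [278.1, 230.3, 57.3, 41.1] [305.  249.8] [29. 60.] 64 [ 0.588 -0.042  0.04 ]
scene glue_jar 0.84 [333.7, 312.1, 19.3, 37.3] [340.8 331.8] [31. 19.] 90 [0.74  0.217 0.04 ]
```

```bash
python3 - <<'E'
from h import *
from scipy.spatial.transform import Rotation as Ro
s=telemetry.get_state();p=imaging.camera_params("wrist")
q=s["ee_rot"];Rt=Ro.from_quat(q[[1,2,3,0]]).as_matrix()
c=-p["R"].T@p["t"]
print("cam in tool",Rt.T@(c-s["position"]),"axis in tool",Rt.T@p["R"][2], "imgx in tool",Rt.T@p["R"][0])
E
```

```text
cam in tool [ 0.07203245 -0.00031764 -0.17953495] axis in tool [-2.87816824e-01 -8.03063579e-04  9.57685142e-01] imgx in tool [1.91757126e-04 9.99999580e-01 8.96175717e-04]
```

{"fn": "arm_command", "kwargs": {
  "steps": [
    [[0,0,0.118],[25,-36,7],0],
    [[0,0,0.118],[25,-36,7],0],
    [[0,0,0.118],[25,-36,7],0],
    [[0,0,0],[25,-36,7],0],
    [[0,0,0],[25,-36,7],0],
    [[0,0,0],[25,-36,7],0],
    [[0,0,0],[25,-36,7],0],
    [[0,0,0],[25,-36,7],0],
    [[0,0,0],[0,0,0],0],
    [[0,0,0],[0,0,0],0]
  ]
}}

```text
clock: 1.9
position: [0.3994, 0.2514, 0.2492]
ee_rot: [-0.0, 0.001, 1.0, 0.0]
contact_force: [0.1, -0.1, -1.4]
width: 0.085
```

```bash
cat > snap.py <<'E'
from h import *
import sys,pickle
n=sys.argv[1]
s=telemetry.get_state();p=imaging.camera_params("wrist");im=imaging.get_image("wrist")
cv2.imwrite(f"pics/{n}.png",im);pickle.dump((s,p,im),open(n+".pkl","wb"))
print(s["clock"],s["position"].round(4),s["ee_rot"].round(4),s["contact_force"].round(1),s["width"])
E
python3 snap.py w1
```

```text
1.9 [0.3994 0.2514 0.2492] [-3.e-04  7.e-04  1.e+00  4.e-04] [ 0.1 -0.1 -1.4] 0.0850103892189942
```

View pics/w1.png

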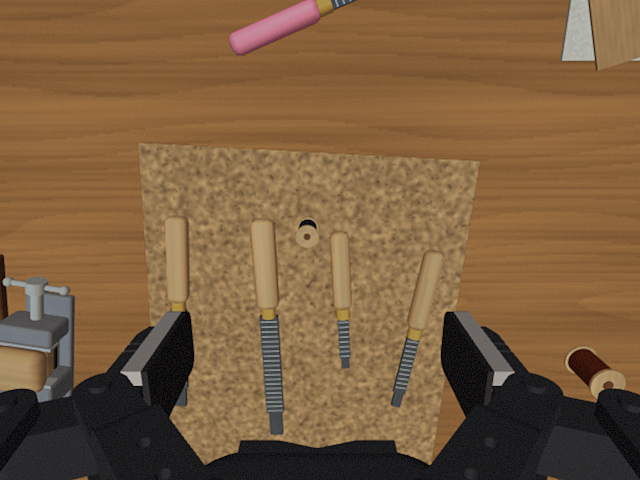

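{"fn": "arm_command", "kwargs": {
  "steps": [
    [[0,0,0],[30,-50,0],0],
    [[0,0,0],[30,-50,0],0],
    [[0,0,0],[0,0,0],0],
    [[0,0,0],[0,0,0],0]
  ]
}}

```text
clock: 2.45
position: [0.459, 0.1524, 0.249]
ee_rot: [-0.001, 0.0, 1.0, 0.001]
contact_force: [-0.5, 0.1, 0.2]
width: 0.0853
```

```bash
python3 snap.py w2
```

```text
2.45 [0.459  0.1524 0.249 ] [-7.e-04  0.e+00  1.e+00  5.e-04] [-0.5  0.1  0.2] 0.08534187699700857
```

{"fn": "arm_command", "kwargs": {
  "steps": [
    [[0,0,0],[17,-50,0],0],
    [[0,0,0],[17,-50,0],0],
    [[0,0,0],[16,-50,0],0],
    [[0,0,0],[10,-50,0],0],
    [[0,0,0],[10,-50,0],0],
    [[0,0,0],[10,-50,0],0],
    [[0,0,0],[0,0,0],0],
    [[0,0,0],[0,0,0],0]
  ]
}}

```text
clock: 3.5
position: [0.5397, -0.1468, 0.2492]
ee_rot: [-0.0, -0.0, 1.0, 0.001]
contact_force: [-0.0, -1.1, -0.1]
width: 0.0853
```

```bash
python3 snap.py w3
```

```text
3.5 [ 0.5397 -0.1468  0.2492] [-3.e-04 -5.e-04  1.e+00  8.e-04] [-0.  -1.1 -0.1] 0.08532328312179814
```

{"fn": "arm_command", "kwargs": {
  "steps": [
    [[0,0,0],[0,-60,0],0],
    [[0,0,0],[0,-60,0],0],
    [[0,0,0],[0,0,0],0],
    [[0,0,0],[0,0,0],0]
  ]
}}

```text
clock: 4.05
position: [0.5398, -0.2669, 0.2493]
ee_rot: [-0.0, -0.0, 1.0, 0.001]
contact_force: [-0.2, 1.0, -0.6]
width: 0.0859
```

```bash
python3 snap.py w4
```

```text
4.05 [ 0.5398 -0.2669  0.2493] [-1.e-04 -3.e-04  1.e+00  8.e-04] [-0.2  1.  -0.6] 0.08592924943347359
```

View pics/w2.png

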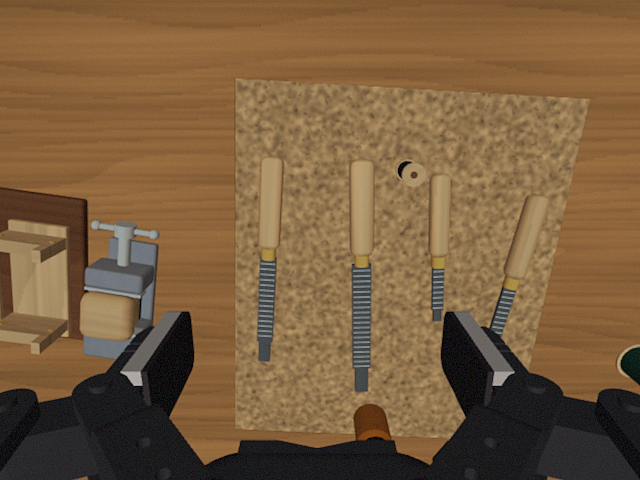

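View pics/w3.png

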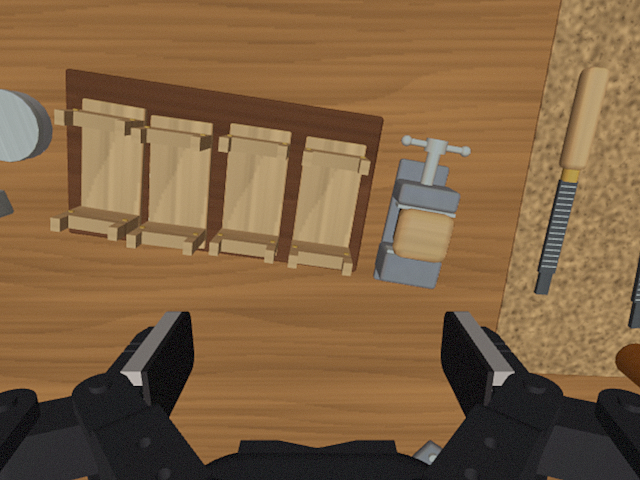

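View pics/w4.png

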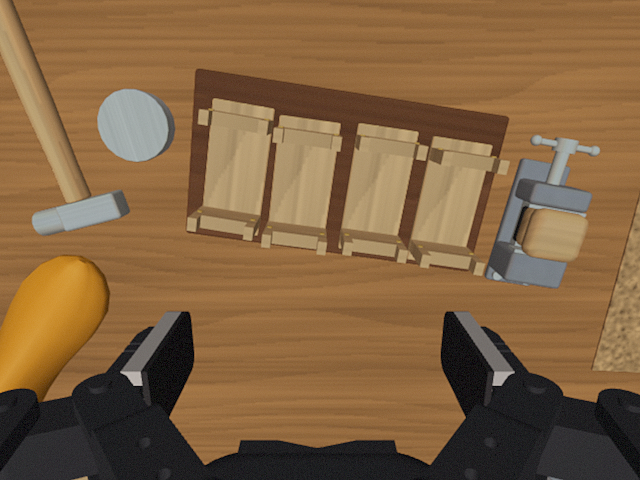

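```bash
python3 - <<'E'
import cv2
im=cv2.imread("pics/w2.png");cv2.imwrite("pics/w2z.png",cv2.resize(im[145:345,235:555],None,fx=2.5,fy=2.5,interpolation=cv2.INTER_CUBIC))
im=cv2.imread("pics/w1.png");cv2.imwrite("pics/w1z.png",cv2.resize(im[205:405,150:460],None,fx=2.5,fy=2.5,interpolation=cv2.INTER_CUBIC))
im=cv2.imread("pics/w4.png");cv2.imwrite("pics/w4z.png",cv2.resize(im[80:285,190:510],None,fx=2.5,fy=2.5,interpolation=cv2.INTER_CUBIC))
im=cv2.imread("pics/w3.png");cv2.imwrite("pics/w3z.png",cv2.resize(im[80:285,50:380],None,fx=2.4,fy=2.4,interpolation=cv2.INTER_CUBIC))
E
```

```text
(no output)
```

View pics/w2z.png

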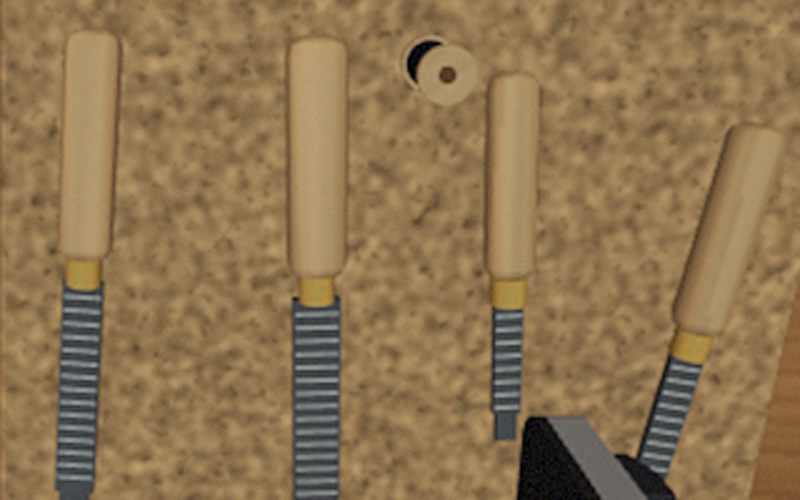

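View pics/w1z.png

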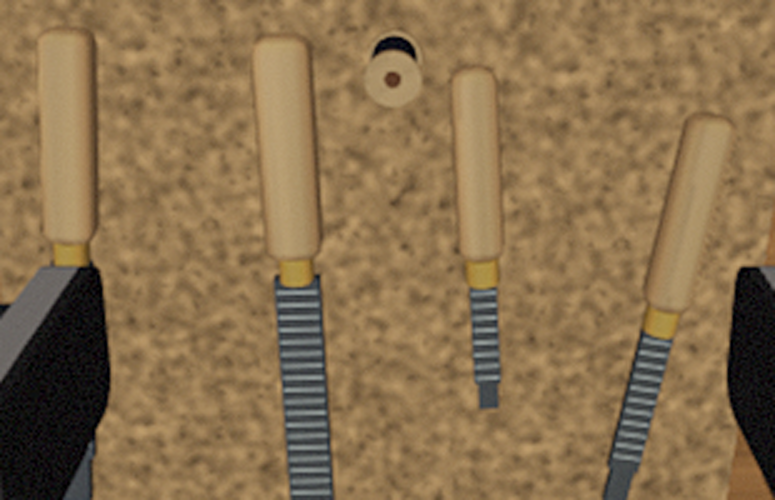

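View pics/w4z.png

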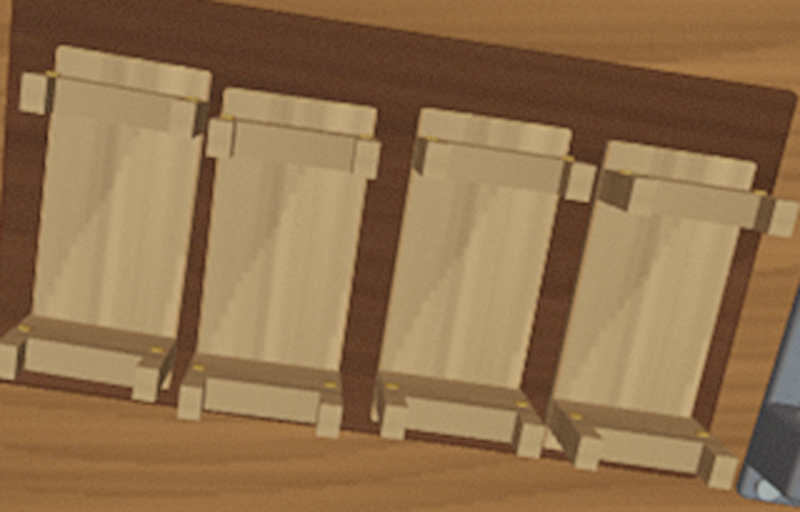

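View pics/w3z.png

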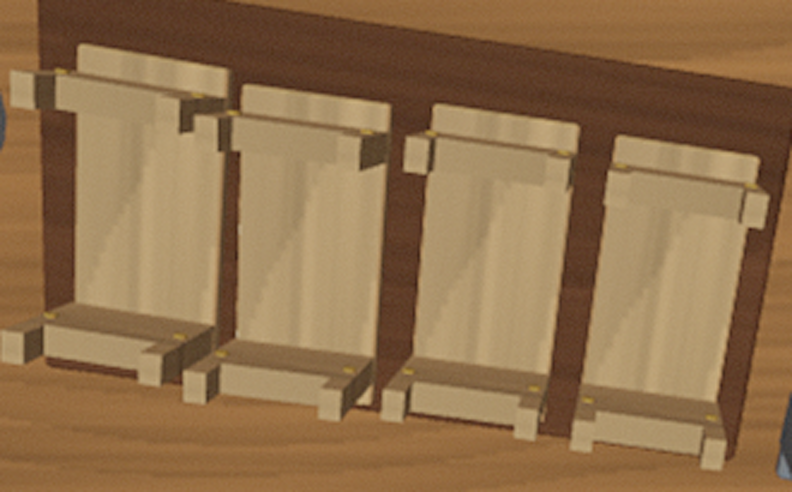

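```bash
python3 - <<'E'
from h import *
import pickle
W={k:pickle.load(open(k+".pkl","rb")) for k in ("w1","w2","w3","w4")}
def P(k): return W[k][1]
def z4(u,v): return np.array([u/2.5+190,v/2.5+80])
def z3(u,v): return np.array([u/2.4+50,v/2.4+80])
for n,a,b in [("c4FR",(54,74),(62,72)),("c4FL",(203,98),(202,96)),("c4BR",(22,328),(50,316)),("c4BL",(156,350),(180,338)),
 ("c1FR",(614,170),(620,167)),("c1FL",(760,192),(752,186)),("c1BR",(574,417),(587,401)),("c1BL",(702,434),(711,419)),
 ("c2BR",(391,386),(407,371)),("c2BL",(521,405),(534,389)),("c2FL",(569,158),(572,154)),
 ("c3BR",(198,368),(221,354)),("c3BL",(329,385),(348,371)),("c3FR",(233,118),(232,117))]:
    X,r=tri([(P("w4"),z4(*a)),(P("w3"),z3(*b))]); print(n,X.round(4),r)
def z2(u,v): return np.array([u/2.5+235,v/2.5+145])
def z1(u,v): return np.array([u/2.5+150,v/2.5+205])
print("rasps: butt / ferrule joint centre (handle end)")
for n,a,b in [("c butt",(92,34),(67,31)),("c end",(85,259),(70,243)),
 ("d butt",(318,40),(281,39)),("d end",(317,276),(295,260)),
 ("a butt",(515,75),(473,70)),("a end",(509,279),(482,261)),
 ("b butt",(755,127),(709,118)),("b end",(698,329),(665,308)), ("a tip",(505,439),(488,407))]:
    X,r=tri([(P("w2"),z2(*a)),(P("w1"),z1(*b))]); print(n,X.round(4),r, onz(P("w2"),z2(*a),.013).round(4)[:2],onz(P("w1"),z1(*b),.013).round(4)[:2])
E
```

```text
c4FR [ 0.4657 -0.3609  0.0374] [array([0. , 0.1]), array([-0. , -0.1])]
c4FL [ 0.4739 -0.3077  0.0436] [array([0. , 0.3]), array([-0. , -0.3])]
c4BR [ 0.557  -0.3786  0.0407] [array([0. , 0.1]), array([-0. , -0.1])]
c4BL [ 0.5655 -0.3285  0.0415] [array([0. , 0.3]), array([-0. , -0.3])]
c1FR [ 0.5006 -0.1557  0.0221] [array([-0. ,  0.7]), array([-0. , -0.7])]
c1FL [ 0.5071 -0.105   0.0349] [array([-0. ,  0.2]), array([ 0. , -0.2])]
c1BR [ 0.5915 -0.169   0.0417] [array([0., 0.]), array([ 0., -0.])]
c1BL [ 0.5985 -0.1193  0.0424] [array([0. , 0.3]), array([-0. , -0.3])]
c2BR [ 0.5786 -0.2397  0.0437] [array([ 0., -0.]), array([0., 0.])]
c2BL [ 0.5862 -0.1899  0.0431] [array([-0. , -0.1]), array([-0. ,  0.1])]
c2FL [ 0.4956 -0.1742  0.027 ] [array([-0. ,  0.4]), array([-0. , -0.4])]
c3BR [ 0.5719 -0.3127  0.0425] [array([0., 0.]), array([-0., -0.])]
c3BL [ 0.5786 -0.2632  0.043 ] [array([0. , 0.2]), array([-0. , -0.2])]
c3FR [ 0.481  -0.2973  0.0445] [array([0. , 0.7]), array([-0.1, -0.7])]
rasps: butt / ferrule joint centre (handle end)
c butt [0.4302 0.1071 0.0078] [array([-0. , -0.1
[... 165 characters left out ...]
0.4319 0.1953 0.0142] [array([0. , 0.1]), array([-0. , -0.1])] [0.432  0.1954] [0.4323 0.1952]
d end [0.5279 0.1978 0.0175] [array([0.3, 0.5]), array([-0.3, -0.5])] [0.5288 0.198 ] [0.5306 0.1975]
a butt [0.4456 0.2732 0.0127] [array([-0., -0.]), array([0., 0.])] [0.4456 0.2731] [0.4454 0.2731]
a end [0.5305 0.2779 0.0134] [array([0.3, 0.4]), array([-0.2, -0.4])] [0.5302 0.2777] [0.5312 0.2782]
b butt [0.4668 0.3717 0.0106] [array([0.1, 0.2]), array([-0.1, -0.2])] [0.4662 0.3703] [0.4662 0.3711]
b end [0.5511 0.3574 0.0173] [array([0.2, 0.4]), array([-0.2, -0.4])] [0.5524 0.3592] [0.5539 0.3587]
a tip [0.6039 0.2821 0.0126] [array([-0., -0.]), array([0., 0.])] [0.6037 0.2821] [0.6036 0.2821]
```

```bash
cat > ov.py <<'E'
from h import *
import pickle,sys
def boxes():
    B=[]
    for xc,zt in ((-40,36),(52,43)):
        B.append([(xc-6,-21,0),(xc+6,21,zt)])
        for s in (-1,1):
            B.append([(xc-6,min(s*21,s*29),zt-1),(xc+6,max(s*21,s*29),zt+14)])
    return B
def draw(im,p,pose,f,off,col=(0,0,255)):
    x,y,a=pose;c,s=np.cos(a),np.sin(a)
    T=lambda q: proj(p,[x+(c*q[0]-s*q[1])/1e3,y+(s*q[0]+c*q[1])/1e3,.012+q[2]/1e3])
    for bi,(l,h) in enumerate(boxes()):
        top=[(l[0],l[1],h[2]),(h[0],l[1],h[2]),(h[0],h[1],h[2]),(l[0],h[1],h[2])]
        pts=np.array([(T(q)-off)*f for q in top])
        cv2.polylines(im,[np.int32(pts.round())],True,col if bi%3==0 else (255,0,0),1)
poses={1:(.5476,-.1372,-.145),2:(.5348,-.2075,-.15),3:(.5285,-.281,-.142),4:(.5155,-.346,-.16)}
if __name__=="__main__":
    for k,off,f in (("w3",(50,80),2.4),("w4",(190,80),2.5)):
        s,p,im=pickle.load(open(k+".pkl","rb"))
        im=cv2.resize(im[80:285,off[0]:off[0]+320],None,fx=f,fy=f,interpolation=cv2.INTER_CUBIC)
        for i,po in poses.items(): draw(im,p,po,f,np.array(off))
        cv2.imwrite(f"pics/{k}ov{sys.argv[1]}.png",im)
E
python3 ov.py 1
```

```text
(no output)
```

View pics/w4ov1.png

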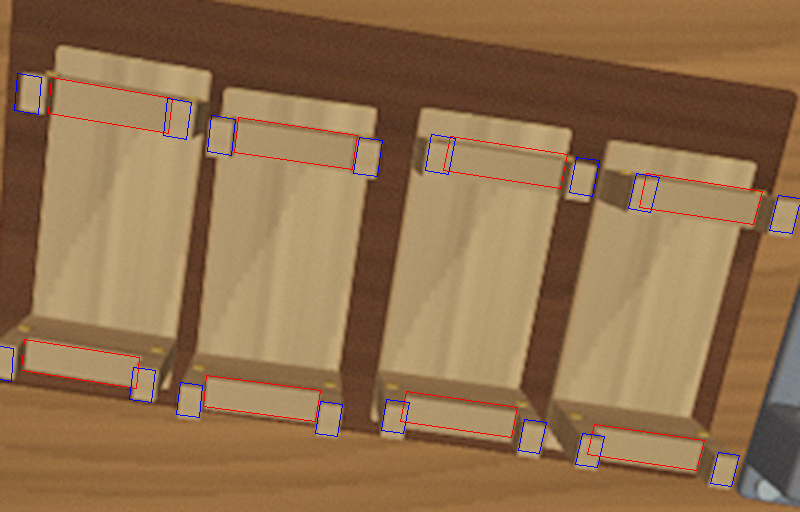

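View pics/w3ov1.png

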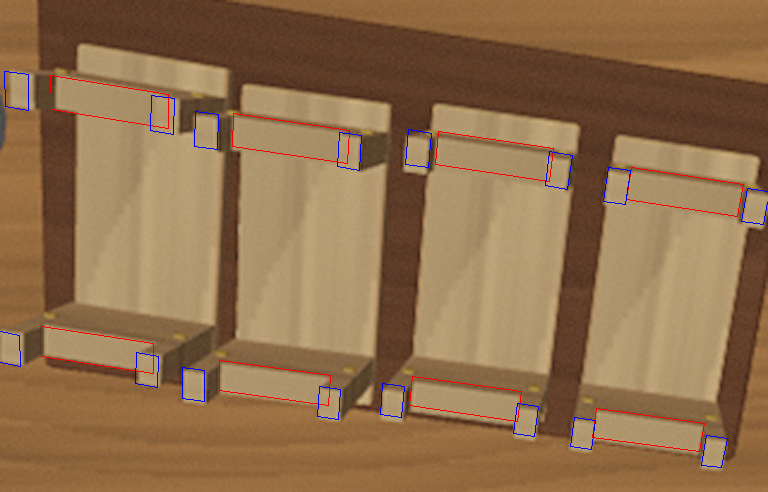

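Candidates in the top picture are the four pale-handled rasps on the mat: b (180,200), a (213,220), d (247,200) and c (288,210). The look-alikes are the pink one (220,333) and the blue one (447,328), both off the mat and not meant. The vice is at (348,200) beside the left-hand cradle, which makes that one cradle_1, so the order is d→1, c→2, b→3, a→4. I start with d, which the close crop w2z shows at (317,160), the widest and longest.

{"fn": "arm_command", "kwargs": {
  "steps": [
    [[0,0,0.027],[-4,51,-10],120],
    [[0,0,0],[-4,51,-10],120],
    [[0,0,0],[-4,51,-10],120],
    [[0,0,0],[-4,51,-10],120],
    [[0,0,0],[-4,52,-10],120],
    [[0,0,0],[-4,52,-20],120],
    [[0,0,0],[-4,52,-30],120],
    [[0,0,0],[-4,52,-35],120],
    [[0,0,0],[-4,52,-35],120],
    [[0,0,0],[0,0,0],120],
    [[0,0,0],[0,0,0],120],
    [[0,0,0],[0,0,0],120]
  ],
  "newtons": 50
}}

```text
clock: 5.6
position: [0.5046, 0.1943, 0.081]
ee_rot: [0.001, -0.013, 1.0, 0.0]
contact_force: [-0.6, 0.4, 0.2]
width: 0.0452
```

```bash
python3 snap.py w5
```

```text
5.6 [0.5046 0.1943 0.081 ] [ 1.300e-03 -1.290e-02  9.999e-01  2.000e-04] [-0.6  0.4  0.2] 0.04517626850511365
```

View pics/w5.png

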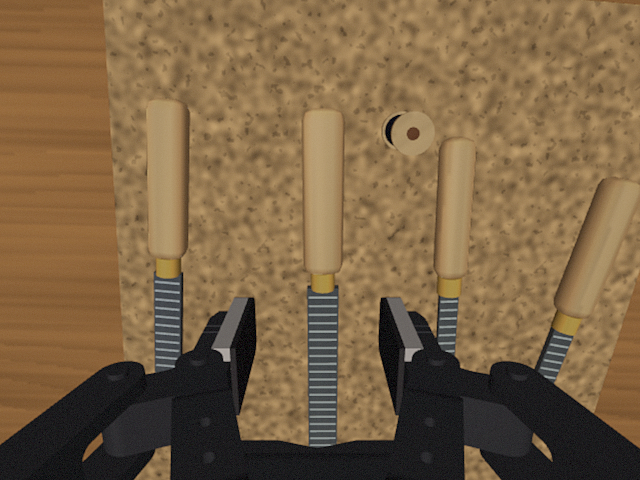

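w5 shows d centred near column 323 between the fingers (mid 317), so I shift 3 mm left, descend and grip.

{"fn": "arm_command", "kwargs": {
  "steps": [
    [[0,0,0],[-1,3,-26],120],
    [[0,0,0],[0,0,-25],120],
    [[0,0,0],[0,0,-25],120],
    [[0,0,0],[0,0,0],120],
    [[0,0,0],[0,0,0],120],
    [[0,0,0],[0,0,0],255],
    [[0,0,0],[0,0,0],255],
    [[0,0,0],[0,0,0],255],
    [[0,0,0],[0,0,0],255],
    [[0,0,0],[0,0,0],255]
  ]
}}

```text
clock: 6.9
position: [0.5027, 0.1977, 0.0037]
ee_rot: [-0.0, -0.013, 1.0, 0.0]
contact_force: [-0.1, -0.2, -0.0]
width: -0.0002
```

```bash
python3 snap.py w6; python3 -c "
from h import *
cv2.imwrite('pics/s6.png',imaging.get_image('scene'))"
```

```text
6.9 [0.5027 0.1977 0.0037] [-0.     -0.0132  0.9999  0.    ] [-0.1 -0.2 -0. ] -0.0002096136204550215
```

View pics/w6.png

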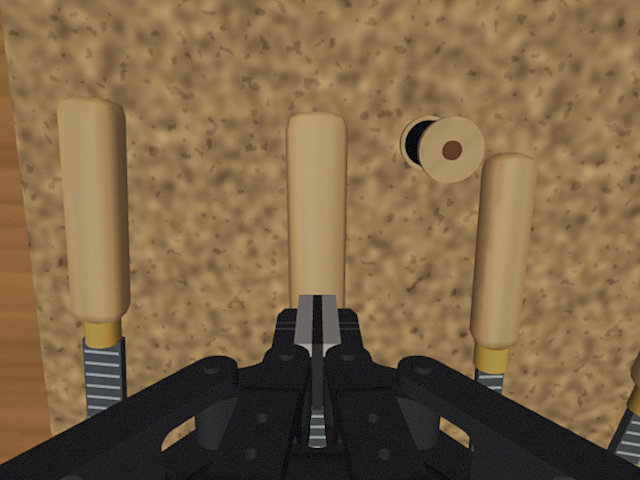

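View pics/s6.png

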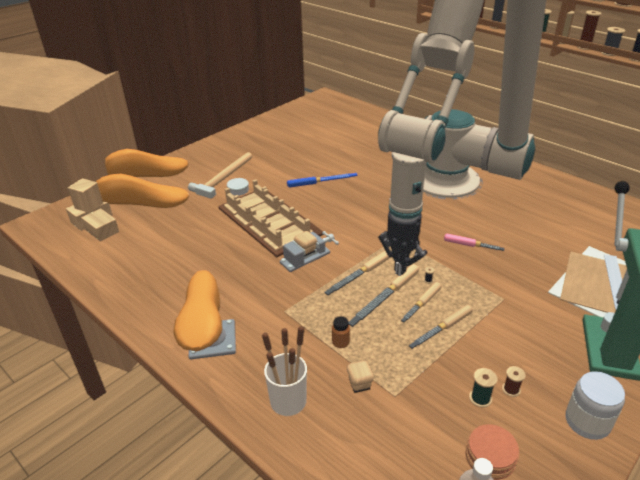

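```bash
python3 - <<'E'
from h import *
import pickle
s,p,im=pickle.load(open("w6.pkl","rb"))
ps=imaging.camera_params("scene")
print(proj(ps,s["position"]),proj(p,s["position"]),proj(p,s["position"]+[0,0,.03]))
print("d butt/end pred in w6",proj(p,[.432,.1954,.0135]),proj(p,[.529,.198,.0135]))
c=-p["R"].T@p["t"];print(c, c-s["position"])
i=cv2.imread("pics/s6.png");cv2.imwrite("pics/s6z.png",cv2.resize(i[210:330,320:480],None,fx=5,fy=5,interpolation=cv2.INTER_CUBIC))
E
```

```text
[399.35256889 285.7370602 ] [318.88191847 277.5919203 ] [319.1353811  306.59900491]
d butt/end pred in w6 [317.98001863 115.89467154] [317.89592742 339.96490663]
[0.43058724 0.1951523  0.1832329 ] [-0.07216017 -0.00259465  0.17954296]
```

View pics/s6z.png

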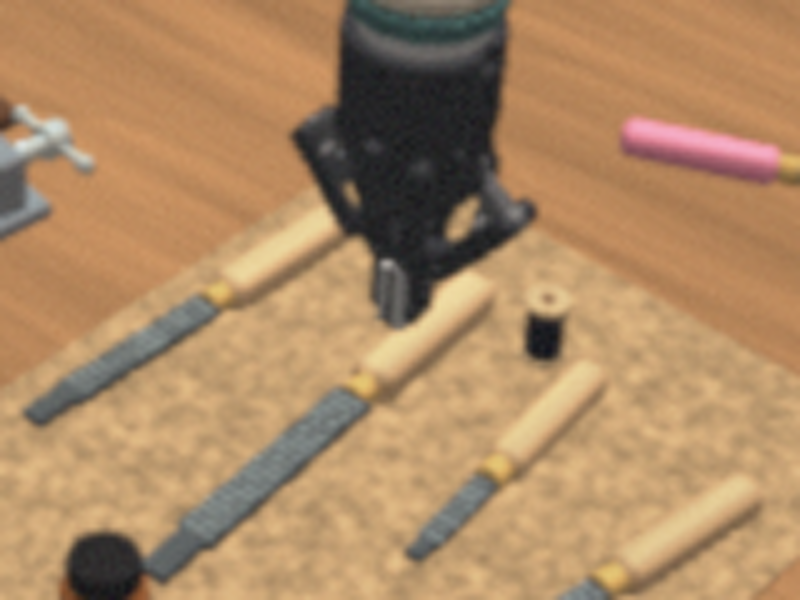

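w6 and the scene show the shut fingertips at wrist (317,297) and scene (399,275), above the handle. That is about 35 mm short of where the reported TCP projects (row 277 and (399,286)). So the real tips end about 35 mm behind the reported TCP and nothing was touched. I'll reopen, go lower in stages and watch the force.

{"fn": "arm_command", "kwargs": {
  "steps": [
    [[0,0,0],[0,0,0],110],
    [[0,0,0],[0,0,0],110],
    [[0,0,0],[0,0,0],110],
    [[0,0,0],[0,0,0],110],
    [[0,0,0],[0,0,-10],110],
    [[0,0,0],[0,0,-10],110],
    [[0,0,0],[0,0,0],110],
    [[0,0,0],[0,0,0],110]
  ]
}}

```text
clock: 8.0
position: [0.5028, 0.1977, -0.0166]
ee_rot: [-0.0, -0.013, 1.0, -0.0]
contact_force: [-0.4, 0.6, 0.4]
width: 0.0485
```

```bash
python3 snap.py w7; python3 -c "
from h import *
i=imaging.get_image('scene');cv2.imwrite('pics/s7z.png',cv2.resize(i[210:330,320:480],None,fx=5,fy=5,interpolation=cv2.INTER_CUBIC))"
```

```text
8.0 [ 0.5028  0.1977 -0.0166] [-2.000e-04 -1.310e-02  9.999e-01 -0.000e+00] [-0.4  0.6  0.4] 0.04854849454496864
```

View pics/w7.png

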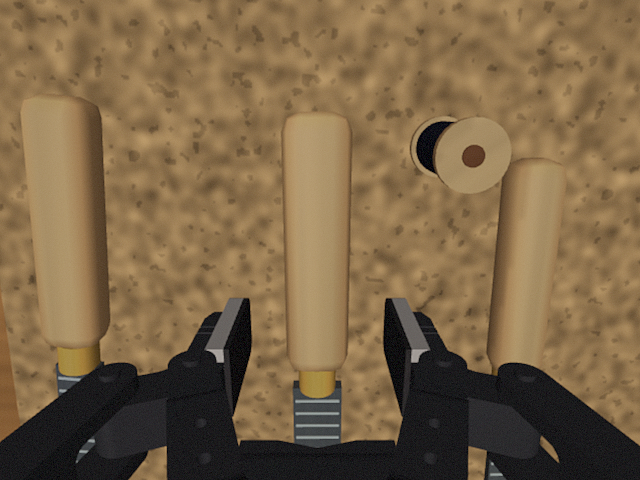

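View pics/s7z.png

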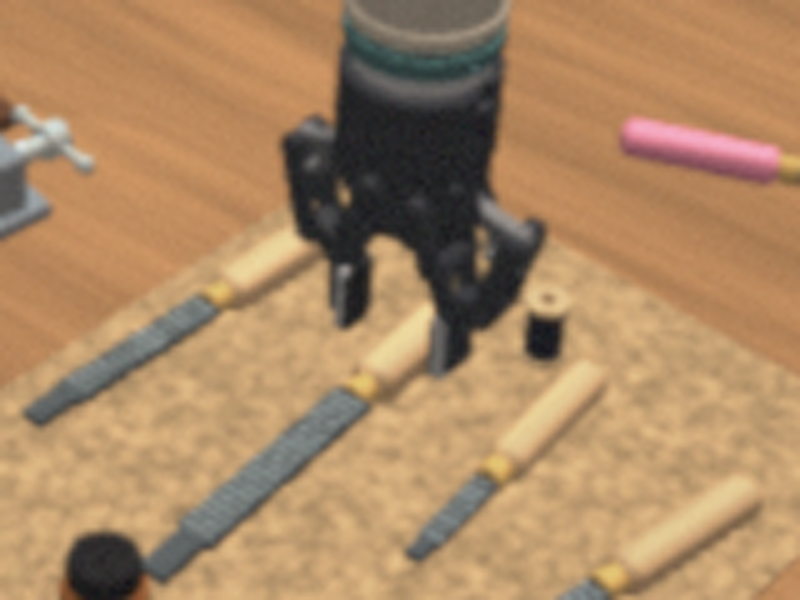

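{"fn": "arm_command", "kwargs": {
  "steps": [
    [[0,0,0],[0,0,-6],110],
    [[0,0,0],[0,0,-6],110],
    [[0,0,0],[0,0,0],110],
    [[0,0,0],[0,0,0],110],
    [[0,0,0],[0,0,0],255],
    [[0,0,0],[0,0,0],255],
    [[0,0,0],[0,0,0],255],
    [[0,0,0],[0,0,0],255],
    [[0,0,0],[0,0,0],255]
  ]
}}

```text
clock: 9.22
position: [0.5032, 0.1978, -0.028]
ee_rot: [0.0, -0.013, 1.0, 0.0]
contact_force: [-0.5, -0.4, 4.1]
width: 0.0227
```

```bash
python3 snap.py w8; python3 -c "
from h import *
i=imaging.get_image('scene');cv2.imwrite('pics/s8z.png',cv2.resize(i[210:330,320:480],None,fx=5,fy=5,interpolation=cv2.INTER_CUBIC))"
```

```text
9.225 [ 0.5032  0.1978 -0.028 ] [ 4.000e-04 -1.310e-02  9.999e-01  1.000e-04] [-0.5 -0.4  4.1] 0.02269004594748098
```

View pics/w8.png

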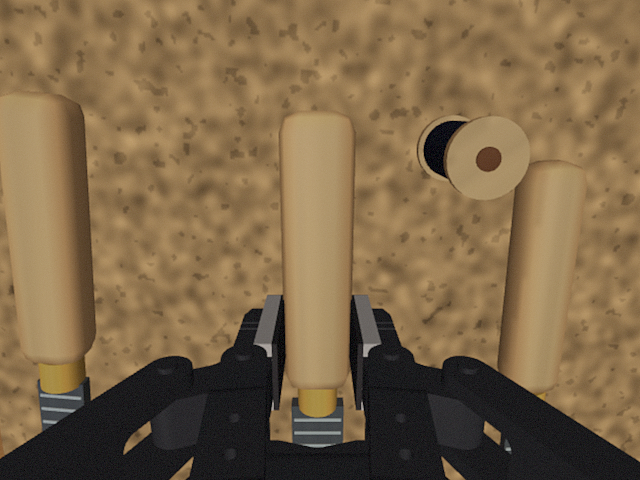

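View pics/s8z.png

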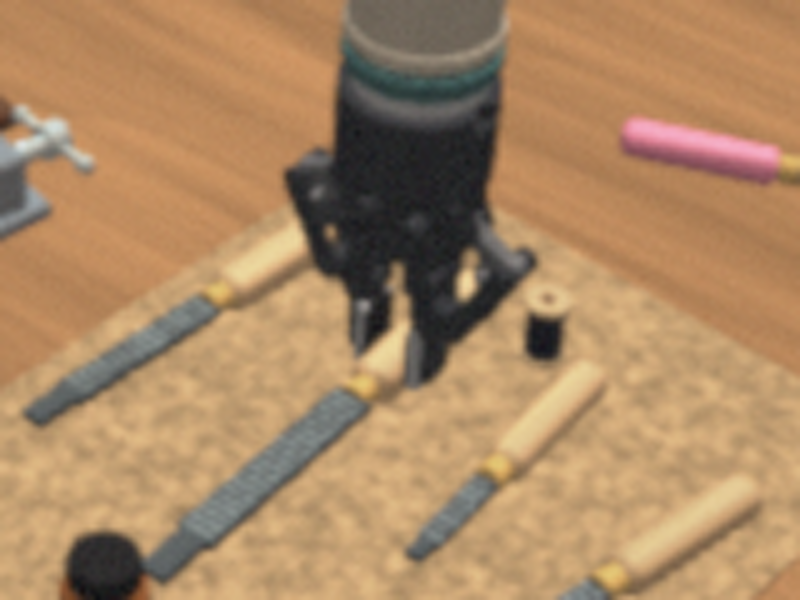

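{"fn": "arm_command", "kwargs": {
  "steps": [
    [[0,0,0],[0,0,20],255],
    [[0,0,0],[0,0,35],255],
    [[0,0,0],[0,0,40],255],
    [[0,0,0],[0,0,35],255],
    [[0,0,0],[0,0,0],255],
    [[0,0,0],[0,0,0],255]
  ]
}}

```text
clock: 10.07
position: [0.5016, 0.1974, 0.1004]
ee_rot: [-0.001, -0.013, 1.0, -0.0]
contact_force: [0.0, -0.2, -0.7]
width: 0.0229
```

```bash
python3 snap.py w9; python3 -c "
from h import *
i=imaging.get_image('scene');cv2.imwrite('pics/s9z.png',cv2.resize(i[170:350,240:500],None,fx=3,fy=3,interpolation=cv2.INTER_CUBIC))"
```

```text
10.075 [0.5016 0.1974 0.1004] [-1.300e-03 -1.310e-02  9.999e-01 -3.000e-04] [ 0.  -0.2 -0.7] 0.02287920823205903
```

View pics/s9z.png

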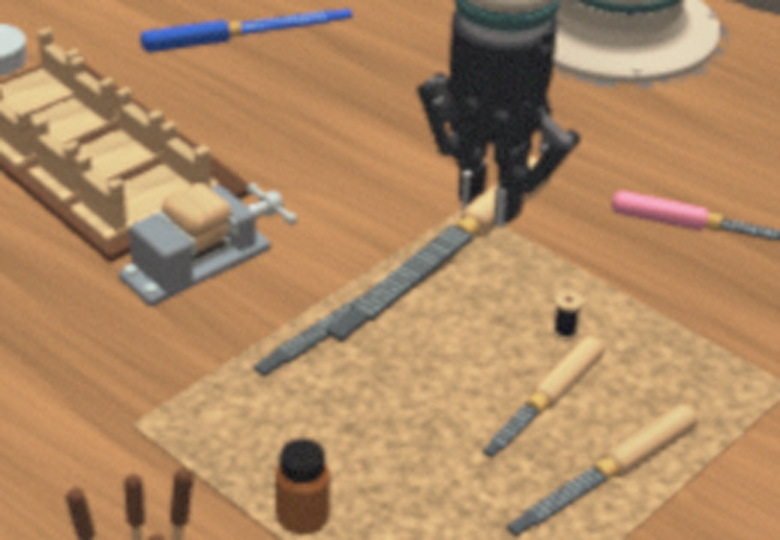

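View pics/w9.png

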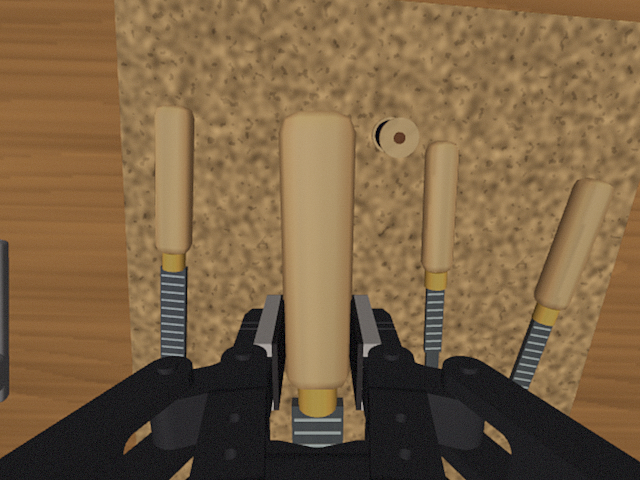

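{"fn": "arm_command", "kwargs": {
  "steps": [
    [[0,0,-0.02],[6,-42,0],255],
    [[0,0,-0.02],[6,-42,0],255],
    [[0,0,-0.022],[6,-42,0],255],
    [[0,0,-0.022],[6,-42,0],255],
    [[0,0,-0.022],[6,-42,0],255],
    [[0,0,-0.022],[6,-42,0],255],
    [[0,0,-0.022],[5,-42,0],255],
    [[0,0,-0.023],[5,-41,-20],255],
    [[0,0,0],[0,0,-20],255],
    [[0,0,0],[0,0,0],255],
    [[0,0,0],[0,0,0],255]
  ]
}}

```text
clock: 11.55
position: [0.5487, -0.1369, 0.0614]
ee_rot: [-0.0, 0.073, 0.997, 0.0]
contact_force: [0.2, 0.1, -0.3]
width: 0.0226
```

```bash
python3 snap.py w10; python3 -c "
from h import *
i=imaging.get_image('scene');cv2.imwrite('pics/s10z.png',cv2.resize(i[150:330,180:440],None,fx=3,fy=3,interpolation=cv2.INTER_CUBIC))"
```

```text
11.55 [ 0.5487 -0.1369  0.0614] [-4.000e-04  7.310e-02  9.973e-01  2.000e-04] [ 0.2  0.1 -0.3] 0.0226168358177836
```

View pics/s10z.png

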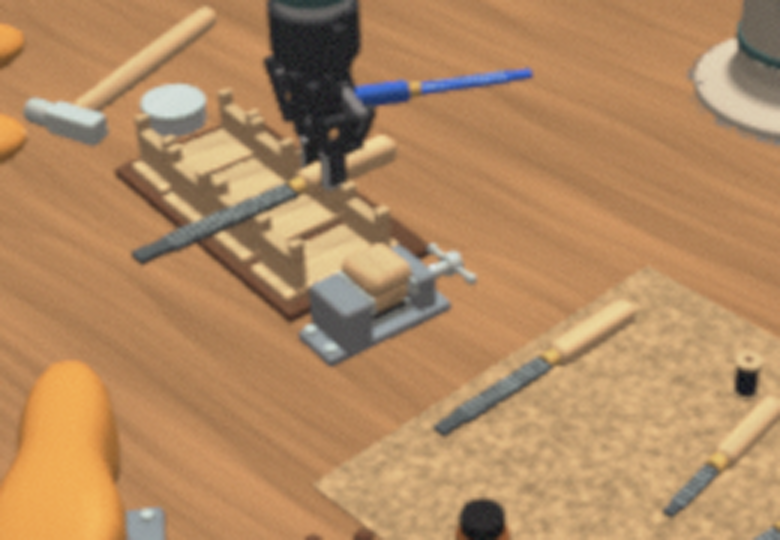

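View pics/w10.png

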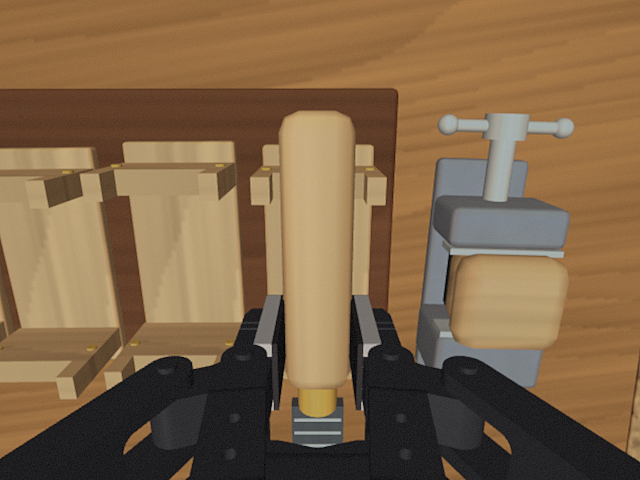

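{"fn": "arm_command", "kwargs": {
  "steps": [
    [[0,0,0],[0,0,-20],255],
    [[0,0,0],[0,0,-15],255],
    [[0,0,0],[0,0,-5],255],
    [[0,0,0],[0,0,-2],255],
    [[0,0,0],[0,0,0],255],
    [[0,0,0],[0,0,0],255]
  ]
}}

```text
clock: 12.4
position: [0.5492, -0.1375, 0.0202]
ee_rot: [0.001, 0.073, 0.997, -0.0]
contact_force: [-0.6, 0.3, -1.0]
width: 0.0226
```

```bash
python3 -c "
from h import *
i=imaging.get_image('scene');cv2.imwrite('pics/s11z.png',cv2.resize(i[150:330,180:440],None,fx=3,fy=3,interpolation=cv2.INTER_CUBIC))"
```

```text
(no output)
```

View pics/s11z.png

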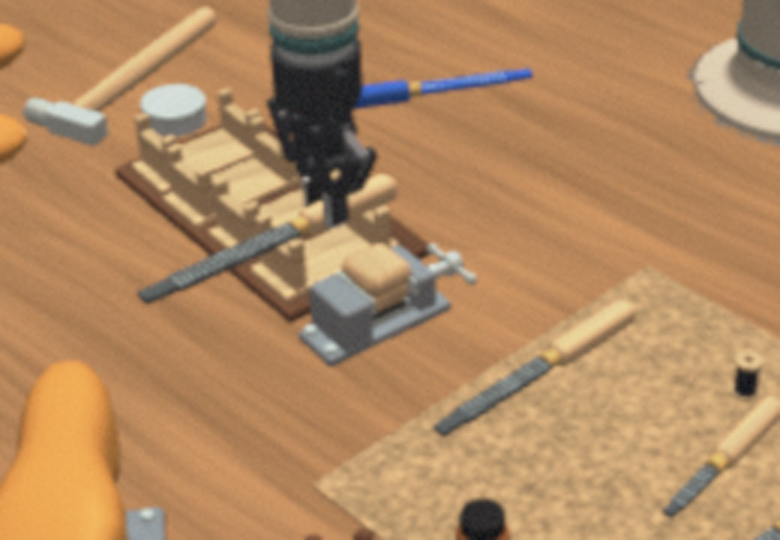

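{"fn": "arm_command", "kwargs": {
  "steps": [
    [[0,0,0],[0,0,-2],255],
    [[0,0,0],[0,0,0],255],
    [[0,0,0],[0,0,0],225],
    [[0,0,0],[0,0,0],180],
    [[0,0,0],[0,0,0],130],
    [[0,0,0],[0,0,0],130],
    [[0,0,0],[0,0,0],130]
  ]
}}

```text
clock: 13.32
position: [0.5488, -0.1373, 0.0177]
ee_rot: [0.0, 0.073, 0.997, 0.0]
contact_force: [-0.3, 0.3, 0.1]
width: 0.0418
```

{"fn": "arm_command", "kwargs": {
  "steps": [
    [[0,0,0],[0,0,15],130],
    [[0,0,0],[0,0,30],130],
    [[0,0,0],[0,0,40],130],
    [[0,0,0],[0,0,35],130],
    [[0,0,0],[0,0,0],120],
    [[0,0,0],[0,0,0],120]
  ]
}}

```text
clock: 14.08
position: [0.5484, -0.1371, 0.1378]
ee_rot: [-0.0, 0.073, 0.997, 0.0]
contact_force: [-0.4, 0.0, -0.5]
width: 0.0452
```

```bash
python3 snap.py w12; python3 -c "
from h import *
i=imaging.get_image('scene');cv2.imwrite('pics/s12z.png',cv2.resize(i[150:330,180:440],None,fx=3,fy=3,interpolation=cv2.INTER_CUBIC))"
```

```text
14.075 [ 0.5484 -0.1371  0.1378] [-1.000e-04  7.330e-02  9.973e-01  1.000e-04] [-0.4  0.  -0.5] 0.04521748423620675
```

View pics/s12z.png

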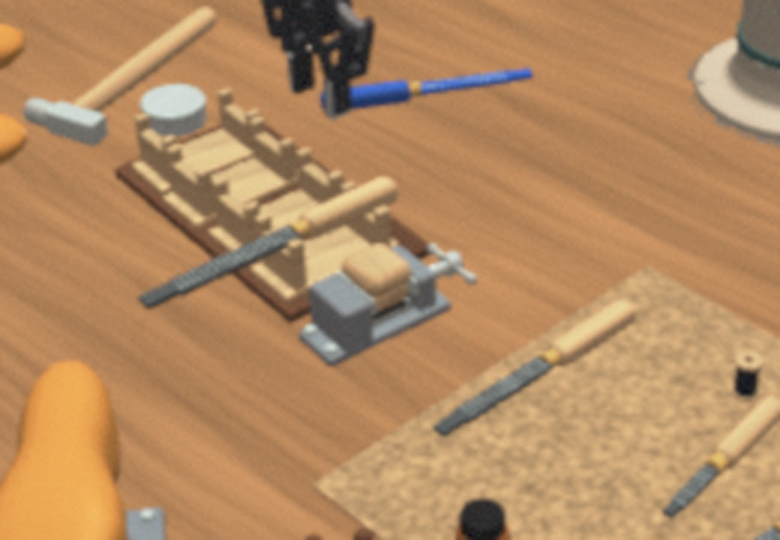

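View pics/w12.png

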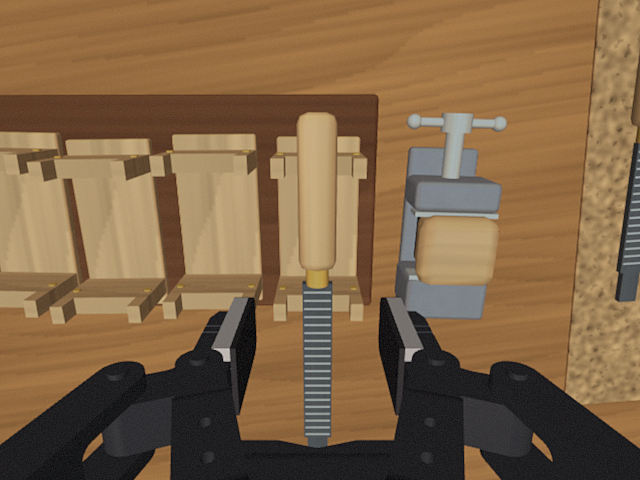

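```bash
python3 - <<'E'
from h import *
import pickle
s,p,im=pickle.load(open("w12.pkl","rb"))
b=onz(p,(317,114),.0585);e=onz(p,(317.5,270),.0585);print(b,e)
u=(e-b)/np.linalg.norm(e-b);g=(b+u*.072+e-u*.026)/2
x,y,a=.5476,-.1377,-.147;d=g[:2]-[x,y]
print(np.linalg.norm(e-b),g,d@[np.cos(a),np.sin(a)],d@[-np.sin(a),np.cos(a)])
E
```

```text
[ 0.47803501 -0.1275028   0.0585    ] [ 0.57471607 -0.14144656  0.0585    ]
0.0976813979765193 [ 0.54914    -0.13775787  0.0585    ] 0.0015318664934289 0.0001683176993545838
```

{"fn": "arm_command", "kwargs": {
  "steps": [
    [[0,0,0.014],[-9,40,0],120],
    [[0,0,0.014],[-9,40,0],120],
    [[0,0,0.014],[-9,40,-10],120],
    [[0,0,0.014],[-9,40,-20],120],
    [[0,0,0.014],[-8,40,-25],120],
    [[0,0,0.014],[-8,40,-25],120],
    [[0,0,0],[0,0,0],120],
    [[0,0,0],[0,0,0],120]
  ]
}}

```text
clock: 15.18
position: [0.4969, 0.1024, 0.0573]
ee_rot: [-0.0, 0.031, 1.0, -0.0]
contact_force: [0.8, 1.0, 0.1]
width: 0.0454
```

```bash
python3 snap.py w13
```

```text
15.175 [0.4969 0.1024 0.0573] [-3.000e-04  3.110e-02  9.995e-01 -3.000e-04] [0.8 1.  0.1] 0.04540612035769038
```

View pics/w13.png

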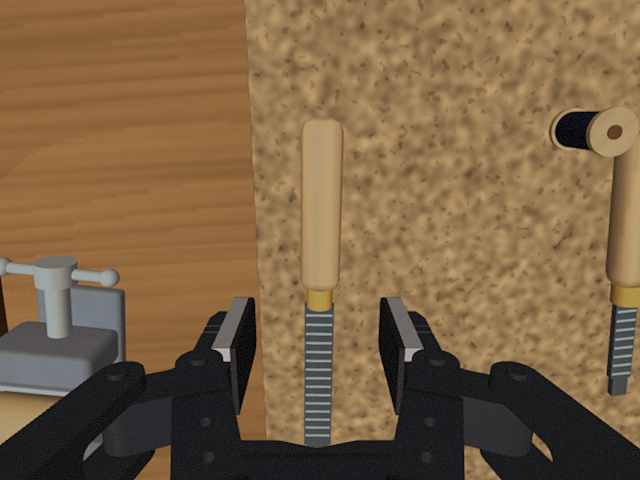

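{"fn": "arm_command", "kwargs": {
  "steps": [
    [[0,0,-0.01],[-1,1,-30],120],
    [[0,0,0],[0,0,-28],120],
    [[0,0,0],[0,0,-18],120],
    [[0,0,0],[0,0,-7],120],
    [[0,0,0],[0,0,0],120],
    [[0,0,0],[0,0,0],120],
    [[0,0,0],[0,0,0],255],
    [[0,0,0],[0,0,0],255],
    [[0,0,0],[0,0,0],255],
    [[0,0,0],[0,0,0],255],
    [[0,0,0],[0,0,0],255]
  ]
}}

```text
clock: 16.6
position: [0.4965, 0.1038, -0.0244]
ee_rot: [0.001, 0.036, 0.999, 0.0]
contact_force: [-0.0, -0.2, 6.1]
width: 0.0204
```

```bash
python3 snap.py w14
```

```text
16.6 [ 0.4965  0.1038 -0.0244] [9.000e-04 3.620e-02 9.993e-01 1.000e-04] [-0.  -0.2  6.1] 0.020438772954148365
```

View pics/w14.png

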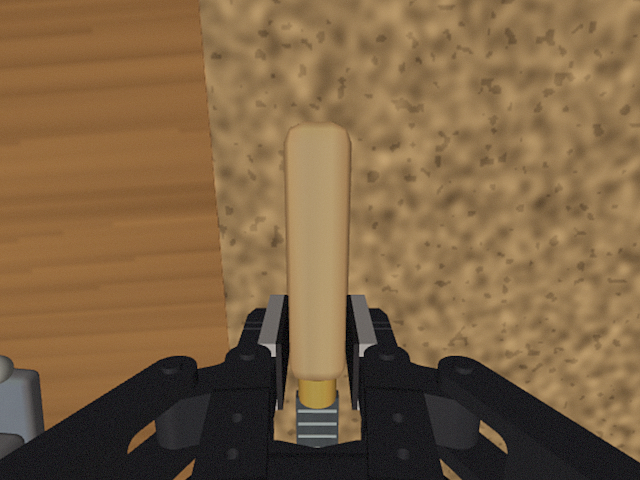

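{"fn": "arm_command", "kwargs": {
  "steps": [
    [[0,0,0],[0,0,20],255],
    [[0,0,0],[0,0,35],255],
    [[0,0,0],[0,0,40],255],
    [[0,0,0],[0,0,30],255],
    [[0,0,-0.01],[5,-39,0],255],
    [[0,0,-0.01],[5,-39,0],255],
    [[0,0,-0.01],[5,-39,0],255],
    [[0,0,-0.01],[5,-39,0],255],
    [[0,0,-0.01],[5,-39,0],255],
    [[0,0,-0.01],[5,-39,0],255],
    [[0,0,-0.01],[4,-39,0],255],
    [[0,0,-0.01],[4,-39,0],255],
    [[0,0,0],[0,0,-20],255],
    [[0,0,0],[0,0,-20],255],
    [[0,0,0],[0,0,0],255],
    [[0,0,0],[0,0,0],255]
  ]
}}

```text
clock: 18.65
position: [0.5342, -0.2083, 0.0601]
ee_rot: [0.0, 0.076, 0.997, -0.0]
contact_force: [-0.4, 0.7, 0.9]
width: 0.0204
```

```bash
python3 snap.py w15
```

```text
18.65 [ 0.5342 -0.2083  0.0601] [ 3.000e-04  7.620e-02  9.971e-01 -1.000e-04] [-0.4  0.7  0.9] 0.02040482374250099
```

View pics/w15.png

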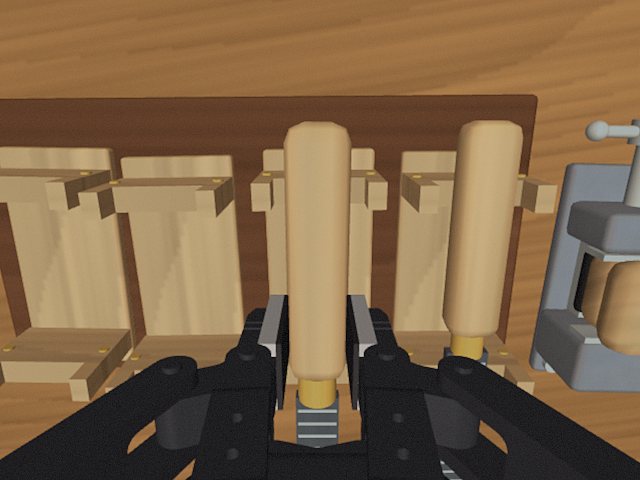

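{"fn": "arm_command", "kwargs": {
  "steps": [
    [[0,0,0],[0,0,-20],255],
    [[0,0,0],[0,0,-12],255],
    [[0,0,0],[0,0,-4],255],
    [[0,0,0],[0,0,-2],255],
    [[0,0,0],[0,0,0],255],
    [[0,0,0],[0,0,0],225],
    [[0,0,0],[0,0,0],180],
    [[0,0,0],[0,0,0],140],
    [[0,0,0],[0,0,0],140],
    [[0,0,0],[0,0,0],140]
  ]
}}

```text
clock: 19.95
position: [0.5339, -0.2083, 0.0217]
ee_rot: [0.0, 0.076, 0.997, 0.0]
contact_force: [-0.0, 0.2, 0.5]
width: 0.0387
```

{"fn": "arm_command", "kwargs": {
  "steps": [
    [[0,0,0],[0,0,15],140],
    [[0,0,0],[0,0,30],140],
    [[0,0,0],[0,0,40],140],
    [[0,0,0],[0,0,30],140],
    [[0,0,0],[0,0,0],120],
    [[0,0,0],[0,0,0],120]
  ]
}}

```text
clock: 20.7
position: [0.5333, -0.2081, 0.1365]
ee_rot: [-0.0, 0.076, 0.997, 0.0]
contact_force: [-0.6, -0.1, 0.1]
width: 0.0451
```

```bash
python3 snap.py w16
```

```text
20.7 [ 0.5333 -0.2081  0.1365] [-2.000e-04  7.630e-02  9.971e-01  1.000e-04] [-0.6 -0.1  0.1] 0.04509691392584969
```

View pics/w16.png

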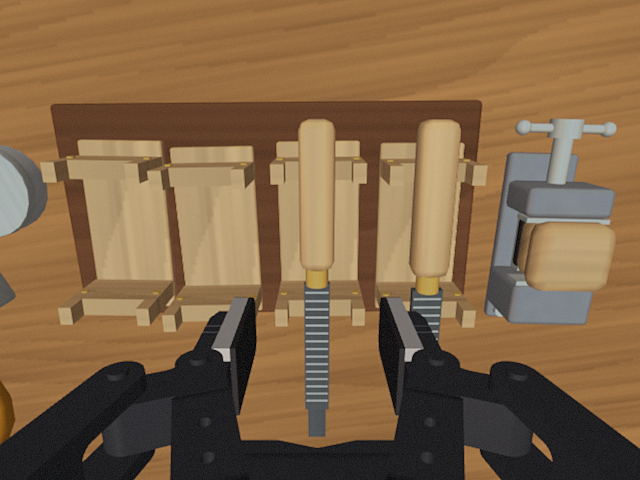

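c is seated centrally in cradle 2, with handle (317,195) between the ears at 282 and 352. Next is b.

{"fn": "arm_command", "kwargs": {
  "steps": [
    [[0,0,0.007],[-5,47,0],120],
    [[0,0,0],[0,47,0],120],
    [[0,0,0],[0,47,0],120],
    [[0,0,0],[0,47,0],120],
    [[0,0,0],[0,47,0],120],
    [[0,0,0],[0,47,0],120],
    [[0,0,0],[0,48,-10],120],
    [[0,0,0],[0,48,-10],120],
    [[0,0,0],[0,48,-15],120],
    [[0,0,0],[0,48,-15],120],
    [[0,0,0],[0,48,-15],120],
    [[0,0,0],[0,48,-15],120],
    [[0,0,0],[0,0,0],120],
    [[0,0,0],[0,0,0],120]
  ]
}}

```text
clock: 22.5
position: [0.5279, 0.3608, 0.0554]
ee_rot: [-0.001, 0.072, 0.997, -0.001]
contact_force: [-0.2, -1.4, -0.1]
width: 0.0454
```

```bash
python3 snap.py w17
```

```text
22.5 [0.5279 0.3608 0.0554] [-0.0011  0.0725  0.9974 -0.0011] [-0.2 -1.4 -0.1] 0.045377952289102935
```

View pics/w17.png

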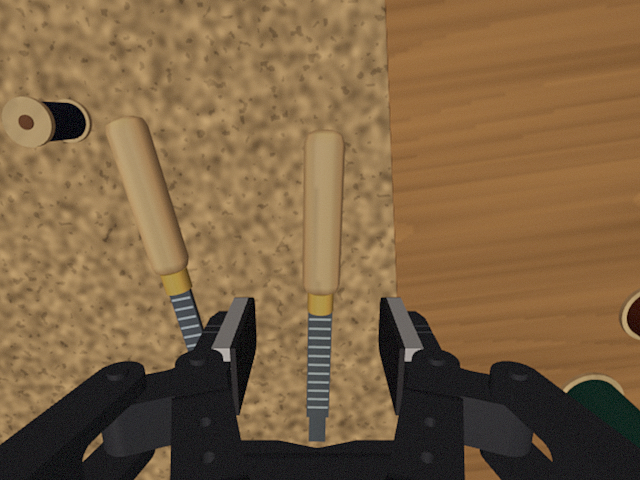

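{"fn": "arm_command", "kwargs": {
  "steps": [
    [[0,0,-0.02],[0,1,-28],120],
    [[0,0,0],[0,0,-25],120],
    [[0,0,0],[0,0,-18],120],
    [[0,0,0],[0,0,-6],120],
    [[0,0,0],[0,0,0],120],
    [[0,0,0],[0,0,0],120],
    [[0,0,0],[0,0,0],255],
    [[0,0,0],[0,0,0],255],
    [[0,0,0],[0,0,0],255],
    [[0,0,0],[0,0,0],255],
    [[0,0,0],[0,0,0],255]
  ]
}}

```text
clock: 23.92
position: [0.5293, 0.3631, -0.0193]
ee_rot: [0.001, 0.083, 0.997, 0.001]
contact_force: [-1.0, -0.4, 5.7]
width: 0.0187
```

```bash
python3 snap.py w18
```

```text
23.925 [ 0.5293  0.3631 -0.0193] [7.000e-04 8.270e-02 9.966e-01 5.000e-04] [-1.  -0.4  5.7] 0.018667834842116378
```

View pics/w18.png

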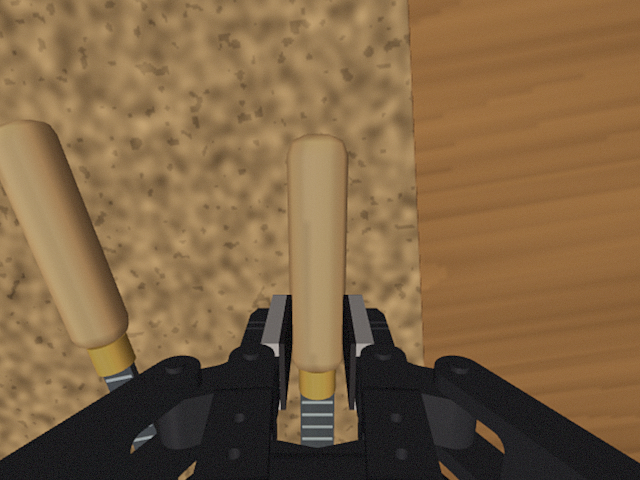

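```bash
python3 - <<'E'
from h import *
import pickle
for k,b,e,z,L in (("w8",(317,113),(318,387),.0135,.072),("w14",(318,124),(318,378),.013,.068),("w18",(317,136),(318,369),.0125,.064)):
    s,p,im=pickle.load(open(k+".pkl","rb"))
    B=onz(p,b,z);E=onz(p,e,z);u=(E-B)/np.linalg.norm(E-B)
    g1=B+u*L;g2=E-u*.026
    print(k,np.linalg.norm(E-B),(g1-s["position"])@u,(g2-s["position"])@u)
E
```

```text
w8 0.09996587967926002 6.440019057608992e-06 0.001972319698317601
w14 0.09542061629973644 -0.0005279416848349546 0.0008926746149015004
w18 0.09103635636003987 -0.00032942133519544344 0.0007069350248445022
```

{"fn": "arm_command", "kwargs": {
  "steps": [
    [[0,0,0],[0,0,20],255],
    [[0,0,0],[0,0,35],255],
    [[0,0,0],[0,0,40],255],
    [[0,0,0.024],[0,-40,25],255],
    [[0,0,0],[0,-46,0],255],
    [[0,0,0],[0,-46,0],255],
    [[0,0,0],[0,-46,0],255],
    [[0,0,0],[0,-46,0],255],
    [[0,0,0],[0,-46,0],255],
    [[0,0,0],[0,-46,0],255],
    [[0,0,0],[0,-46,0],255],
    [[0,0,0],[0,-46,0],255],
    [[0,0,0],[0,-46,0],255],
    [[0,0,0],[0,-48,0],255],
    [[0,0,0],[0,-48,0],255],
    [[0,0,0],[0,-48,0],255],
    [[0,0,0],[0,-46,-20],255],
    [[0,0,0],[0,0,-20],255],
    [[0,0,0],[0,0,0],255],
    [[0,0,0],[0,0,0],255]
  ]
}}

```text
clock: 26.48
position: [0.529, -0.2809, 0.06]
ee_rot: [0.0, 0.071, 0.998, 0.0]
contact_force: [-0.1, 0.4, -0.7]
width: 0.0187
```

```bash
python3 snap.py w19
```

```text
26.475 [ 0.529  -0.2809  0.06  ] [1.000e-04 7.060e-02 9.975e-01 1.000e-04] [-0.1  0.4 -0.7] 0.018708165642374094
```

View pics/w19.png

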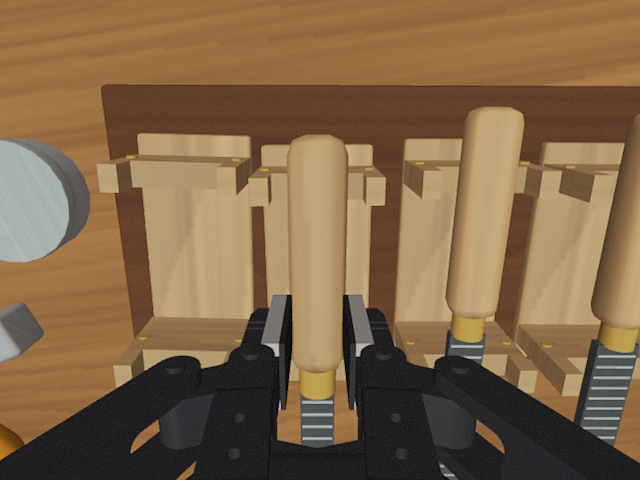

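Centred over cradle 3 (ears at 250 and 385, rasp at 317). I lower to 0.026 and release.

{"fn": "arm_command", "kwargs": {
  "steps": [
    [[0,0,0],[0,0,-20],255],
    [[0,0,0],[0,0,-8],255],
    [[0,0,0],[0,0,-4],255],
    [[0,0,0],[0,0,-1],255],
    [[0,0,0],[0,0,0],255],
    [[0,0,0],[0,0,0],225],
    [[0,0,0],[0,0,0],180],
    [[0,0,0],[0,0,0],140],
    [[0,0,0],[0,0,0],140],
    [[0,0,0],[0,0,0],140]
  ]
}}

```text
clock: 27.78
position: [0.5288, -0.2813, 0.0267]
ee_rot: [0.0, 0.071, 0.997, 0.0]
contact_force: [-0.5, -0.6, -0.3]
width: 0.0385
```

{"fn": "arm_command", "kwargs": {
  "steps": [
    [[0,0,0],[0,0,15],140],
    [[0,0,0],[0,0,30],140],
    [[0,0,0],[0,0,40],140],
    [[0,0,0],[0,0,25],140],
    [[0,0,0],[0,0,0],120],
    [[0,0,0],[0,0,0],120]
  ]
}}

```text
clock: 28.52
position: [0.5283, -0.2809, 0.1362]
ee_rot: [-0.0, 0.071, 0.997, 0.0]
contact_force: [-0.2, -0.6, -0.9]
width: 0.0454
```

```bash
python3 snap.py w20
```

```text
28.525 [ 0.5283 -0.2809  0.1362] [-4.000e-04  7.080e-02  9.975e-01  3.000e-04] [-0.2 -0.6 -0.9] 0.045373341721750705
```

View pics/w20.png

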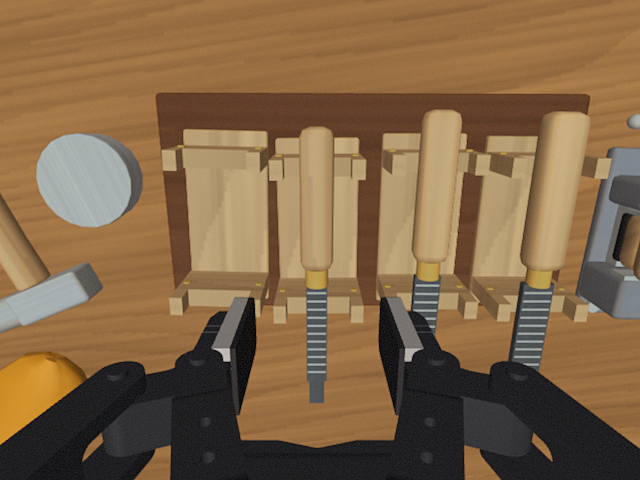

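b is seated in cradle 3 at (317,200). Last is a.

{"fn": "arm_command", "kwargs": {
  "steps": [
    [[0,0,0],[-2,46,0],120],
    [[0,0,0.03],[-2,46,0],120],
    [[0,0,0.03],[-2,46,0],120],
    [[0,0,0.03],[-2,46,0],120],
    [[0,0,0.03],[-2,46,0],120],
    [[0,0,0.03],[-2,46,0],120],
    [[0,0,0.03],[-2,46,-10],120],
    [[0,0,0.017],[-2,47,-10],120],
    [[0,0,0],[-2,47,-15],120],
    [[0,0,0],[-2,47,-15],120],
    [[0,0,0],[-2,47,-15],120],
    [[0,0,0],[-2,47,-15],120],
    [[0,0,0],[0,0,0],120],
    [[0,0,0],[0,0,0],120]
  ]
}}

```text
clock: 30.32
position: [0.504, 0.275, 0.0556]
ee_rot: [-0.001, -0.028, 1.0, -0.001]
contact_force: [-0.5, -0.1, -0.4]
width: 0.0453
```

```bash
python3 snap.py w21
```

```text
30.325 [0.504  0.275  0.0556] [-1.100e-03 -2.800e-02  9.996e-01 -7.000e-04] [-0.5 -0.1 -0.4] 0.04533560783494393
```

View pics/w21.png

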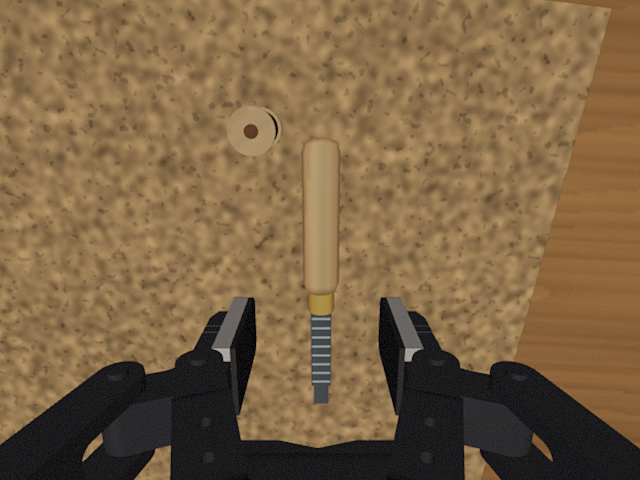

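{"fn": "arm_command", "kwargs": {
  "steps": [
    [[0,0,0],[0,1.5,-28],120],
    [[0,0,0],[0,0,-24],120],
    [[0,0,0],[0,0,-17],120],
    [[0,0,0],[0,0,-6],120],
    [[0,0,0],[0,0,0],120],
    [[0,0,0],[0,0,0],120],
    [[0,0,0],[0,0,0],255],
    [[0,0,0],[0,0,0],255],
    [[0,0,0],[0,0,0],255],
    [[0,0,0],[0,0,0],255],
    [[0,0,0],[0,0,0],255]
  ]
}}

```text
clock: 31.75
position: [0.5053, 0.2774, -0.0175]
ee_rot: [0.001, -0.028, 1.0, 0.0]
contact_force: [-1.0, 0.2, 5.8]
width: 0.0154
```

```bash
python3 snap.py w22
```

```text
31.75 [ 0.5053  0.2774 -0.0175] [ 6.000e-04 -2.770e-02  9.996e-01  2.000e-04] [-1.   0.2  5.8] 0.015399613839841987
```

View pics/w22.png

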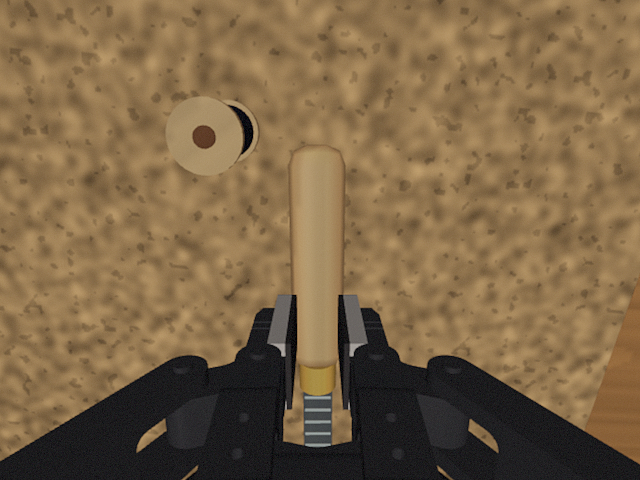

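The opening of 15.4 mm (handle 20 mm) and the upward force say the pads pinch the handle's upper curve. I regrip about 10 mm deeper.

{"fn": "arm_command", "kwargs": {
  "steps": [
    [[0,0,0],[0,0,0],180],
    [[0,0,0],[0,0,0],130],
    [[0,0,0],[0,0,0],130],
    [[0,0,0],[0,0,-4],130],
    [[0,0,0],[0,0,-4],130],
    [[0,0,0],[0,0,0],130],
    [[0,0,0],[0,0,0],130]
  ]
}}

```text
clock: 32.67
position: [0.5048, 0.2772, -0.0264]
ee_rot: [-0.0, -0.028, 1.0, 0.0]
contact_force: [-0.5, 0.1, -0.3]
width: 0.0415
```

{"fn": "arm_command", "kwargs": {
  "steps": [
    [[0,0,0],[0,0,0],255],
    [[0,0,0],[0,0,0],255],
    [[0,0,0],[0,0,0],255],
    [[0,0,0],[0,0,0],255],
    [[0,0,0],[0,0,0],255]
  ]
}}

```text
clock: 33.3
position: [0.5051, 0.2773, -0.026]
ee_rot: [0.0, -0.028, 1.0, 0.0]
contact_force: [-0.1, -0.3, 4.9]
width: 0.0186
```

{"fn": "arm_command", "kwargs": {
  "steps": [
    [[0,0,0],[0,0,20],255],
    [[0,0,0],[0,0,35],255],
    [[0,0,0],[0,0,40],255],
    [[0,0,0],[0,0,31],255],
    [[0,0,-0.02],[1,-46,0],255],
    [[0,0,-0.02],[1,-46,0],255],
    [[0,0,-0.02],[1,-46,0],255],
    [[0,0,-0.02],[1,-46,0],255],
    [[0,0,-0.02],[1,-46,0],255],
    [[0,0,-0.02],[1,-46,0],255],
    [[0,0,-0.02],[1,-46,0],255],
    [[0,0,-0.02],[1,-46,0],255],
    [[0,0,-0.02],[1,-50,0],255],
    [[0,0,-0.02],[1,-50,0],255],
    [[0,0,-0.016],[0,-50,0],255],
    [[0,0,0],[0,-52,0],255],
    [[0,0,0],[0,-52,0],255],
    [[0,0,0],[0,0,-20],255],
    [[0,0,0],[0,0,-20],255],
    [[0,0,0],[0,0,0],255]
  ]
}}

```text
clock: 35.8
position: [0.5131, -0.3436, 0.0573]
ee_rot: [-0.002, 0.081, 0.997, 0.002]
contact_force: [0.2, -0.5, -0.4]
width: 0.0185
```

```bash
python3 snap.py w23
```

```text
35.8 [ 0.5131 -0.3436  0.0573] [-0.0022  0.0805  0.9967  0.0016] [ 0.2 -0.5 -0.4] 0.01848198575384256
```

View pics/w23.png

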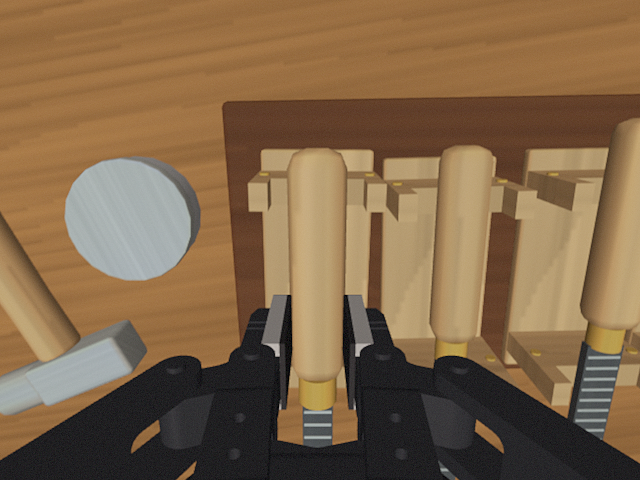

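{"fn": "arm_command", "kwargs": {
  "steps": [
    [[0,0,0],[2,0,-20],255],
    [[0,0,0],[0,0,-12],255],
    [[0,0,0],[0,0,-4],255],
    [[0,0,0],[0,0,-1],255],
    [[0,0,0],[0,0,0],255],
    [[0,0,0],[0,0,0],225],
    [[0,0,0],[0,0,0],180],
    [[0,0,0],[0,0,0],140],
    [[0,0,0],[0,0,0],140],
    [[0,0,0],[0,0,0],140]
  ]
}}

```text
clock: 37.1
position: [0.5168, -0.3448, 0.0227]
ee_rot: [0.0, 0.08, 0.997, 0.0]
contact_force: [0.2, 0.7, 0.6]
width: 0.0381
```

{"fn": "arm_command", "kwargs": {
  "steps": [
    [[0,0,0],[0,0,15],140],
    [[0,0,0],[0,0,30],140],
    [[0,0,0],[0,0,40],140],
    [[0,0,0],[0,0,30],140],
    [[0,0,0],[0,20,40],120],
    [[0,0,0],[0,40,30],120],
    [[0,0,0],[0,40,0],120],
    [[0,0,0],[0,0,0],120],
    [[0,0,0],[0,0,0],120]
  ]
}}

```text
clock: 38.22
position: [0.517, -0.2452, 0.2084]
ee_rot: [0.001, 0.08, 0.997, -0.001]
contact_force: [-0.6, -0.1, 0.6]
width: 0.0454
```

```bash
python3 snap.py w24; python3 -c "
from h import *
i=imaging.get_image('scene');cv2.imwrite('pics/s24.png',cv2.resize(i[140:380,180:500],None,fx=2.5,fy=2.5,interpolation=cv2.INTER_CUBIC))"
```

```text
38.225 [ 0.517  -0.2452  0.2084] [ 5.000e-04  8.010e-02  9.968e-01 -6.000e-04] [-0.6 -0.1  0.6] 0.04539663383207493
```

View pics/w24.png

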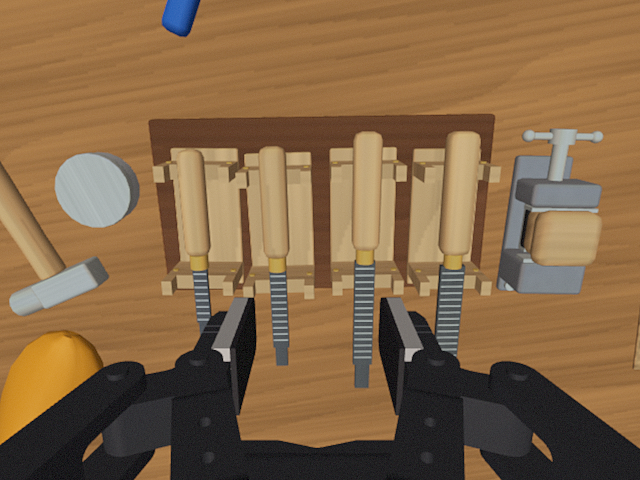

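View pics/s24.png

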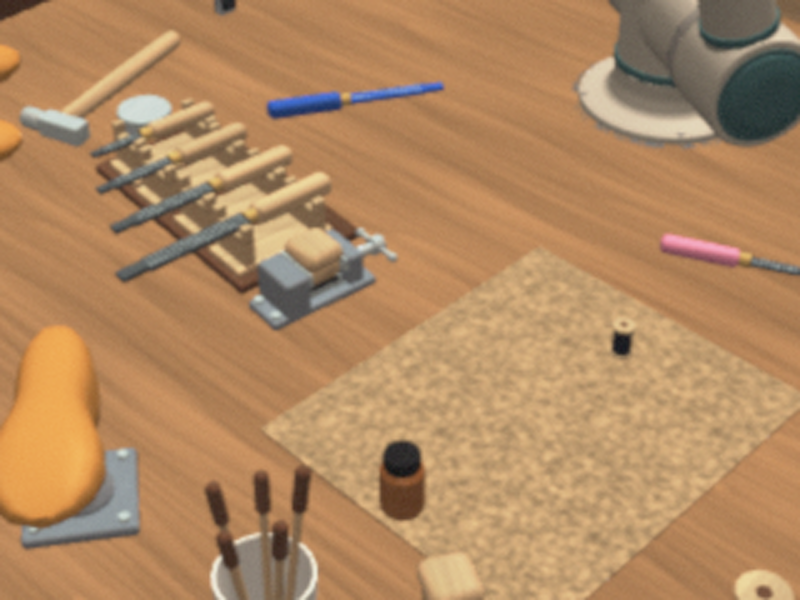

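All four look seated and the jar is untouched. I check the positions with numbers from this picture and from the top view.

```bash
python3 - <<'E'
from h import *
import pickle
s,p,im=pickle.load(open("w24.pkl","rb"))
C={1:(.5476,-.1377,-.147),2:(.5348,-.2083,-.15),3:(.5285,-.281,-.142),4:(.5155,-.3445,-.16)}
for n,k,b,e,z,L in (("d",1,(462.5,133),(454.5,254.5),.0585,.072),("c",2,(368,133.5),(366,249),.058,.068),("b",3,(273,148.5),(276,257),.0575,.064),("a",4,(191,151.5),(199.5,254.5),.057,.060)):
    B=onz(p,b,z);E=onz(p,e,z);u=(E-B)/np.linalg.norm(E-B);g=(B+u*L+E-u*.026)/2
    x,y,a=C[k];d=g[:2]-[x,y]
    print(n,"len",round(np.linalg.norm(E-B)*1e3,1),"dx,dy mm",round((d@[np.cos(a),np.sin(a)])*1e3,1),round((d@[-np.sin(a),np.cos(a)])*1e3,1),"dyaw",round(np.arctan2(u[1],u[0])-a,3))
i=imaging.get_image('top');cv2.imwrite('pics/t24.png',cv2.resize(i[90:290,210:520],None,fx=2.5,fy=2.5,interpolation=cv2.INTER_CUBIC))
print(telemetry.get_state()["clock"])
E
```

```text
d len 97.0 dx,dy mm 1.6 0.1 dyaw 0.018
c len 92.0 dx,dy mm -1.1 -0.5 dyaw 0.007
b len 88.0 dx,dy mm 0.7 -1.3 dyaw -0.02
a len 83.7 dx,dy mm 1.6 0.2 dyaw -0.002
38.375
```

View pics/t24.png

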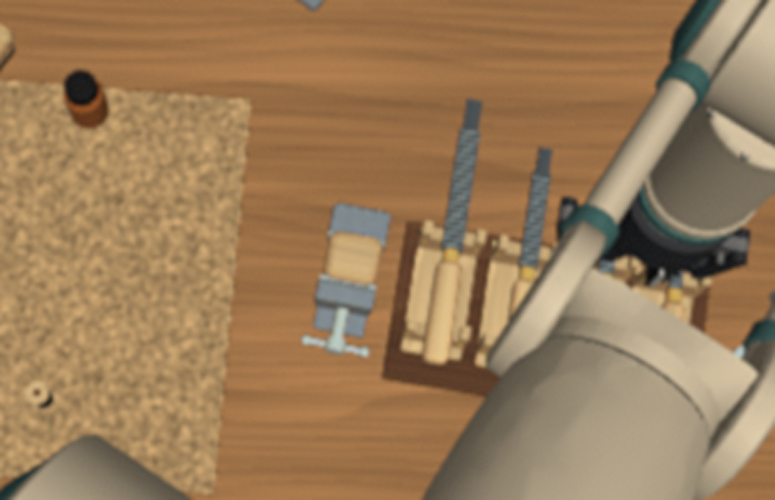

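```bash
python3 -c "
from rig import manip
print(manip.sign_off())"
```

```text
the job is handed in; nothing more can be done
None
```

All four rasps are on the tool rest with handles towards the robot, and the job is handed in at about 38 s. The longest (d) is in cradle 1 beside the vice, then c in 2, b in 3 and a in 4.

- **Last checks:** the final wrist picture puts every grip point within about 2 mm of its cradle's middle. Each rasp lies within 0.02 rad of its cradle's axis. The scene picture shows all four seated across both bars, the glue jar upright in its place, and the gripper clear of everything.
- **Not confirmed separately:** I did not measure the seated heights from two views; those positions assume the heights in the description. In the last top view the arm hid most of cradles 2 to 4.
- **What disagreed:** the real fingertips end about 35 mm short of the reported tool point, so the first close on d met only air. I corrected for that and gripped d lower.
- **Regrip:** the first grip on a pinched too high on the handle, so I let go and took it about 9 mm deeper.

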